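Press a batch of pewter medal blanks in a swing-out die

ROBOT

A 6-joint arm with a two-finger parallel gripper is mounted at the origin on the work surface. World frame = base frame: x ahead of the robot, y to its left, z up, the work surface at z = 0. Lengths are in m, angles in rad, forces in N, time in s.
With the tool pointing down it reaches from about 0.35 to 0.975 m from the base axis. Payload 4.9 kg.
Tool frame: the origin (TCP) lies between the finger pads; the fingertips stand 19 mm ahead of it and the grasp point (between the pads) is the TCP; z points along the fingers, y is the line along which they close (so a half turn about z gives the same grasp; the last joint's range is limited). The gripper opens to 85 mm and grips with 20 to 120 N. Pads are 22 mm wide; open, the fingers measure 114 mm over their backs; the gripper's body (76 mm by 85 mm) begins 54 mm behind the grasp point. The pads swing forward as they close: fully open they stand 13 mm farther back than shut.
Start: joints at [-1.387, 0.053, 1.613, -0, 1.476, -0.119], TCP at [0.186, -0.597, 0.25] pointing down, gripper open.
Joint ranges: [-3.01, 3.01], [-1.01, 2.22], [0.06, 2.58], [-1.02, 4.17], [0.09, 2.62], [-3.14, 3.14]. Speed limits (rad/s): [2.57, 2.57, 3.14, 3.14, 3.14, 3.14].

INTERFACE

Orientations are given as a rotation vector (axis times angle).
In Python, from station import ctrl gives the robot as it stands. The module is installed in compiled form; this text tells all that it offers.
- The arm moves only by the tool servo_tool, never from a script. Its argument "increments" is a list that holds one entry, the list of rows, each a list of 5 numbers: the finger opening in cm, from 0 to 8.54, then the shift along the tool's x, y, z in cm, then the turn about the tool's z in degrees. A call has 1 to 5 rows; each row is the pose to reach, as a shift and turn from the pose commanded when the call began, along the tool's axes at that moment; what a row does not reach only later rows make up. A row lasts 1/10 s, in which the tool goes at most 50 mm and 8.59 degrees, less where a joint would pass 70% of its speed; a pose out of reach is approached as far as the arm can. A call with a gripper value outside its range is refused whole. The fingers move at their own pace and stop on an object; "newtons" is the grip in N (left out, the last holds). Time passes only in rows, so rows that repeat a pose let the fingers close. It gives the time, the measured TCP pose, the force, the opening and the grip force at its end, in the units of the state.
- ctrl.get_obs(): the state, without advancing time (a new reading comes with each control period).
- ctrl.get_image(name): name is "side" or "top" or "wrist"; returns a dict with "img" (480x640x3 uint8, red, green, blue), "fx", "fy", "cx", "cy" (pixels), "k1" (the pictures are not rectified: a ray, as slopes to the right and down, at radius r is drawn at 1 + k1 r^2 times it, then the intrinsics apply), "rvec" (rotation vector, rad) and "tvec" (3), from world to camera coordinates, as OpenCV has them; the wrist camera has in their place "mount" (4x4, takes a point from camera to tool coordinates, whose origin is the TCP and whose axes are the flange's). Camera axes: x right, y down, z forward; pixel columns grow to the right and rows downward; lengths in m; the calibration is good to about 2 mm. A picture is of the moment at which its call begins: read the wrist's pose just before it. There is no depth.
- ctrl.finish_job(): hands the job in; it is judged then, once.
The state is a dict: "t": time; "q": joint angles; "dq": joint speeds; "effort": joint torques, N m; "tool_pos": TCP position; "tool_rot": TCP orientation; "contact_force": force on the tool from outside, world axes, zero at the start; "wrist_torque": the same for the moment, N m; "opening": finger opening in m; "grip_force": force on a finger pad.
Only numpy, scipy, OpenCV 4.12 (cv2) and the standard library are available. Lean on these libraries where they do the work, as an engineer would, in place of code of your own. Each camera call takes 0.05 s, during which the arm holds its last target. There are 200 camera calls.

TASK

Lay each pewter blank flat in the die-plate nest of its own outline (swing the plate out if the press is in the way), push the plate home against its stop under the press, and pull the lever right down to its stop so that the whole batch is pressed together. Then let the lever rise, swing the plate out again as far as it goes, and lay the pressed pieces flat, side by side, on the floor of the wooden tray. Leave the other things on the bench where they are.

Things in the scene. Friction and masses are not known exactly. Their poses are not given: they have to be found in the camera images.
- round_blank (a point): Centre (half-way up) of a loose pewter blank, a disc 36 mm in diameter, 14 mm thick, edges chamfered 1 mm; z is its thickness direction. It may be absent.
- square_blank (a point): Centre (half-way up) of a loose pewter blank, a square, 32 x 32 mm, 14 mm thick, edges chamfered 1 mm; z is its thickness direction. It may be absent.
- oblong_blank (a point): Centre (half-way up) of a loose pewter blank, a rectangle, 22 mm along its x by 42 mm along its y, 14 mm thick, edges chamfered 1 mm; z is its thickness direction. It may be absent.
- small_blank (a point): Centre (half-way up) of a loose pewter blank, a small disc 26 mm in diameter, 14 mm thick, edges chamfered 1 mm; z is its thickness direction. It may be absent.
- nest_round (a point): Centre of the floor of the nest for this blank: a 5 mm deep cavity in the top of the die plate with the blank's outline, 2.5 mm wider each way (a disc 36 mm in diameter fits); axes parallel to the nest's sides, z up. A seated blank has its centre 7 mm above this point and stands 9 mm proud of the plate.
- nest_square (a point): Centre of the floor of the nest for this blank: a 5 mm deep cavity in the top of the die plate with the blank's outline, 2.5 mm wider each way (a square, 32 x 32 mm fits); axes parallel to the nest's sides, z up. A seated blank has its centre 7 mm above this point and stands 9 mm proud of the plate.
- nest_oblong (a point): Centre of the floor of the nest for this blank: a 5 mm deep cavity in the top of the die plate with the blank's outline, 2.5 mm wider each way (a rectangle, 22 mm along its x by 42 mm along its y fits); axes parallel to the nest's sides, z up. A seated blank has its centre 7 mm above this point and stands 9 mm proud of the plate.
- nest_small (a point): Centre of the floor of the nest for this blank: a 5 mm deep cavity in the top of the die plate with the blank's outline, 2.5 mm wider each way (a small disc 26 mm in diameter fits); axes parallel to the nest's sides, z up. A seated blank has its centre 7 mm above this point and stands 9 mm proud of the plate.
- dieplate (a joint): Angle of the swinging die plate (rad): 0 = home, fully under the press against its stop; grows anticlockwise seen from above to 1.75 = fully out in front and to the right of the press, against the outer stop. Friction (about 0.2 N m, 1.5 N at the post) holds it wherever it is left. The plate is 132 mm square, 14 mm thick, top 33.5 mm above the bench, nests in two rows of two, 66 mm apart. From about 1.4 up the gripper has free room over all four nests.
- plate_post (a point): Point on the axis of the plate's upright handle post, 30 mm above the plate's underside (49.5 mm above the bench) at the near right corner of the plate: a steel post 14 mm in diameter up to 54 mm above the bench, then a black knob 22 mm across whose top is 73 mm above the bench. Push it (or pull it) along its arc to swing the plate.
- pivot_pin (a point): Point on the vertical axis of the fixed pin about which the die plate turns, at the height of the plate's underside (19.5 mm). The axes are those of the press: x from the front of the press to its column, y to its left.
- lever (a joint): Angle of the press lever (rad): 0 = up at rest; grows as the ball goes down; stop at 1.15, where the platen presses on blanks seated in the plate under it. A return spring (about 3 to 7 N at the ball) lifts it again when let go. The platen (116 mm square) hangs 66 mm above the bench when up.
- lever_ball (a point): Centre of the black ball, 30 mm in diameter, at the end of the lever; at rest 87 mm higher than the lever's axis, at the stop 87 mm lower; the lever swings in the press's x-z plane, its ball on the side of the robot.
- lever_axis (a point): Point on the lever's horizontal axis (parallel to the press's y, 220 mm above the bench), in the plane in which the lever's ball moves; 160 mm from the ball's centre. The press head is 60 mm wide beside it, from 150 to 270 mm above the bench, its ram top at 342 mm.
- tray_in (a point): Centre of the inner floor of the fixed shallow wooden tray, 5 to 6 mm above the bench; inside 148 mm along x, 208 mm along y, walls 6 mm thick, top 22 mm above the bench.
- boxwood_tool: Bystander, to be left alone: straight wooden modelling tool, 180 mm long, 14 mm thick. Origin under its middle.
- rosewood_tool: Bystander, to be left alone: dark wooden modelling tool, 160 mm long, 16 mm thick. Origin under its middle.
- palette_knife: Bystander, to be left alone: spatula with a wooden handle, 240 mm long. Origin under its middle.
- mug: Bystander, to be left alone: white mug, 76 mm across, 85 mm high. Origin under its middle.
- wood_kidney: Bystander, to be left alone: flat round wooden rib, 70 mm across, 8 mm thick. Origin under its middle.
- stiff_brush: Bystander, to be left alone: flat brush, 190 mm long. Origin under its middle.

How it is judged:
On the way, in this order (a step that is already met when the one before it is completed fails the run):
1. every blank is seated in its own nest and the die plate is home under the raised press (horizontal distance between round_blank and nest_round below 0.004 m and z of round_blank in the frame of nest_round below 0.009 m and horizontal distance between square_blank and nest_square below 0.004 m and z of square_blank in the frame of nest_square below 0.009 m and horizontal distance between oblong_blank and nest_oblong below 0.004 m and z of oblong_blank in the frame of nest_oblong below 0.009 m and horizontal distance between small_blank and nest_small below 0.004 m and z of small_blank in the frame of nest_small below 0.009 m and value of joint dieplate below 0.05 rad and value of joint lever below 0.12 rad), for 0.2 s.
2. the lever is pulled down to its stop, with the plate home and every blank seated (horizontal distance between round_blank and nest_round below 0.004 m and z of round_blank in the frame of nest_round below 0.009 m and horizontal distance between square_blank and nest_square below 0.004 m and z of square_blank in the frame of nest_square below 0.009 m and horizontal distance between oblong_blank and nest_oblong below 0.004 m and z of oblong_blank in the frame of nest_oblong below 0.009 m and horizontal distance between small_blank and nest_small below 0.004 m and z of small_blank in the frame of nest_small below 0.009 m and value of joint dieplate below 0.05 rad and value of joint lever above 1.07 rad), for 0.2 s.
3. the lever is up again and the die plate is swung out (value of joint lever below 0.12 rad and value of joint dieplate above 1.4 rad), for 0.2 s.
At the end, for the whole second after the job is handed in: Every blank lies flat on the tray's floor, released and at rest (centre within the walls and less than 10 mm above the floor); the die plate is swung out (over 1.4 rad) and the lever is up (under 0.12 rad) (all of step 3 and x of round_blank in the frame of tray_in between -0.074 and 0.074 m and y of round_blank in the frame of tray_in between -0.104 and 0.104 m and z of each of round_blank, square_blank, oblong_blank, small_blank in the frame of tray_in below 0.01 m and linear speed of each of blank_round, blank_square, blank_oblong, blank_small below 0.02 m/s and x of square_blank in the frame of tray_in between -0.074 and 0.074 m and y of square_blank in the frame of tray_in between -0.104 and 0.104 m and x of oblong_blank in the frame of tray_in between -0.074 and 0.074 m and y of oblong_blank in the frame of tray_in between -0.104 and 0.104 m and x of small_blank in the frame of tray_in between -0.074 and 0.074 m and y of small_blank in the frame of tray_in between -0.104 and 0.104 m); the robot touches nothing.
It fails at once if one of the bystanders is moved more than 40 mm (distance of any of boxwood_tool, rosewood_tool, palette_knife, mug, wood_kidney, stiff_brush from where it was at the start of the episode above 0.04 m).
Of blank_round, blank_square, blank_oblong, blank_small only 2 to 3 are there at a start; the rules pass over those that are not, and their reading is None.
At some moment in a run one of blank_round, blank_square, blank_oblong, blank_small may be knocked a few centimetres aside while the robot is not near it.
Once in a run the grip may slacken for a moment while it holds something.
It also fails if it takes over 210 s, if anything falls off the work surface, if the arm or the gripper's body presses on something with over 40 N, if the wrist force passes 120 N, or if a joint passes its speed limit or range.

## Working session

There is one attempt and no reset: what is moved stays moved. The work goes in short steps, Python scripts to look and compute and a tool call to move; the robot and the scene stay as the last step left them, time stands still between calls to the robot, and variables do not carry over. Pictures are saved under pics/ and viewed, at most 14 in all, crops included, and the job is handed in when it is done.

Besides the shell and the picture viewer there is one more tool, called after "Request:" by a JSON object that holds its "name" and its "arguments", one argument or row to a line. servo_tool: Moves the arm, as the interface text tells. Its arguments: {"type":"object","properties":{"increments":{"type":"array"},"newtons":{"type":"number"}},"required":["increments"]}

```bash
mkdir -p pics
cat > h.py <<'E'
import numpy as np, cv2
from scipy.spatial.transform import Rotation as R
from station import ctrl
def grab(name):
    o=ctrl.get_obs(); d=ctrl.get_image(name)
    if name=="wrist":
        T=np.eye(4);T[:3,:3]=R.from_rotvec(o["tool_rot"]).as_matrix();T[:3,3]=o["tool_pos"]
        C=T@np.array(d["mount"])
    else:
        M=np.eye(4);M[:3,:3]=R.from_rotvec(np.array(d["rvec"]).ravel()).as_matrix();M[:3,3]=np.array(d["tvec"]).ravel();C=np.linalg.inv(M)
    d["C"]=C; return d
def K(d): return np.array([[d["fx"],0,d["cx"]],[0,d["fy"],d["cy"]],[0,0,1.]])
def ray(d,uv):
    p=cv2.undistortPoints(np.array(uv,float).reshape(-1,1,2),K(d),np.array([d["k1"],0,0,0.])).reshape(-1,2)
    v=np.c_[p,np.ones(len(p))]@d["C"][:3,:3].T
    return d["C"][:3,3],v
def onz(d,uv,z):
    c,v=ray(d,uv); return c+v*((z-c[2])/v[:,2])[:,None]
def proj(d,P):
    M=np.linalg.inv(d["C"])
    return cv2.projectPoints(np.array(P,float).reshape(-1,1,3),cv2.Rodrigues(M[:3,:3])[0],M[:3,3],K(d),np.array([d["k1"],0,0,0.]))[0].reshape(-1,2)
def tri(views):
    A=np.zeros((3,3));b=np.zeros(3)
    for d,uv in views:
        c,v=ray(d,[uv]);v=v[0]/np.linalg.norm(v[0]);Q=np.eye(3)-np.outer(v,v);A+=Q;b+=Q@c
    return np.linalg.solve(A,b)
def save(d,n): cv2.imwrite("pics/"+n,d["img"][:,:,::-1])
E
python3 - <<'E'
from h import *
for n in("top","side","wrist"):
    d=grab(n);save(d,n+"0.png");print(n,d["C"][:3].round(3).tolist(),d["fx"],d["k1"])
o=ctrl.get_obs();print(o["t"],o["tool_rot"],o["opening"])
E
```

```text
top [[-0.029, -0.981, 0.191, 0.217], [-1.0, 0.029, -0.004, -0.058], [-0.002, -0.191, -0.982, 1.684]] 622.60039047684 -0.2079934428226061
side [[0.987, -0.129, 0.1, 0.402], [-0.162, -0.706, 0.69, -1.015], [-0.019, -0.696, -0.717, 1.202]] 527.3728743563854 0.04742598325119271
wrist [[0.298, -0.92, -0.255, 0.25], [-0.954, -0.288, -0.078, -0.576], [-0.002, 0.267, -0.964, 0.373]] 364.3335837443473 -0.042665818927469484
0.15 [-3.10407746e+00 -4.73559153e-01  4.57698781e-05] 0.08527195440849965
```

View pics/top0.png

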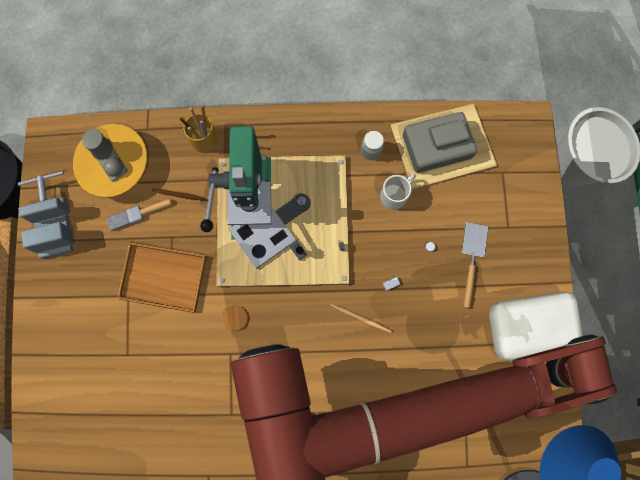

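View pics/side0.png

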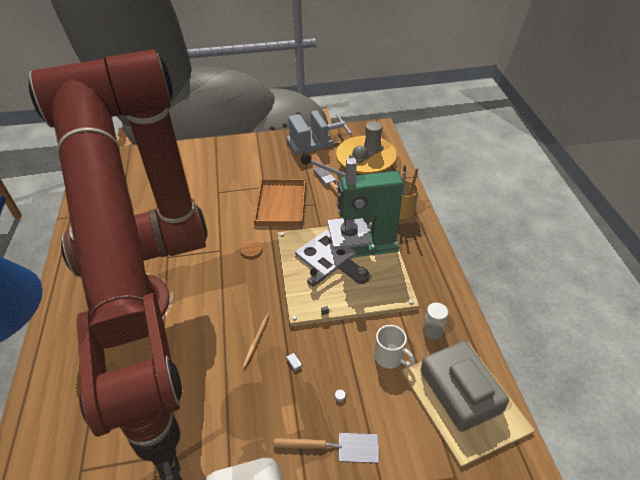

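The top view shows an oblong-like blank at (391,284), a small disc at (431,246), the plate around (265,238) partly under the press, the pivot at (302,200), the post near (300,252), the ball at (206,226) and the tray at (163,277). I'll enlarge the areas that matter.

Run:
```python
from h import *
t=grab("top");s=grab("side")
a=cv2.resize(t["img"][145:305,190:350],None,fx=3.7,fy=3.7,interpolation=cv2.INTER_CUBIC)
b=cv2.resize(s["img"][150:330,255:425],None,fx=3.29,fy=3.29,interpolation=cv2.INTER_CUBIC)
h=592;im=np.hstack([cv2.resize(a,(400,400)),cv2.resize(b,(400,424))[:400]]) 
cv2.imwrite("pics/crop1.png",cv2.resize(a,(592,592))[:,:,::-1]);cv2.imwrite("pics/crop2.png",b[:,:,::-1][:592])
print("oblong",onz(t,[(391,284)],.014),onz(s,[(294,361)],.014))
print("small",onz(t,[(431,246)],.014),onz(s,[(340,396)],.014))
for k in("round",): pass
print("post",tri([(t,(300,251)),(s,(312,281))]))
print("pivot",onz(t,[(302,200)],.04),onz(s,[(361,274)],.04))
print("ball",tri([(t,(206,226)),(s,(306,159))]))
tr=[(131,243),(209,254),(195,312),(119,297)]
print("tray",onz(t,tr,.022))
print("tray side",onz(s,[(262,181),(305,182),(303,227),(256,223)],.022))
print("board",onz(t,[(217,156),(347,156),(349,285),(217,285)],.0055))
```

```text
oblong [[ 0.43157116 -0.27668368  0.014     ]] [[ 0.43407157 -0.27850019  0.014     ]]
small [[ 0.53312196 -0.39316977  0.014     ]] [[ 0.53235608 -0.39475095  0.014     ]]
post [ 0.52301948 -0.03320733  0.02965708]
pivot [[ 0.6666243  -0.04203661  0.04      ]] [[ 0.6620689  -0.04192321  0.04      ]]
ball [0.54108987 0.17632362 0.30689439]
tray [[0.56472756 0.43597279 0.022     ]
 [0.527428   0.21599484 0.022     ]
 [0.36976422 0.25443869 0.022     ]
 [0.41479962 0.46683029 0.022     ]]
tray side [[0.41620329 0.45872901 0.022     ]
 [0.56478782 0.4253779  0.022     ]
 [0.52584793 0.20131931 0.022     ]
 [0.37815629 0.24743696 0.022     ]]
board [[ 0.81422428  0.19757943  0.0055    ]
 [ 0.8019331  -0.17280823  0.0055    ]
 [ 0.43359712 -0.16304321  0.0055    ]
 [ 0.44381835  0.19666517  0.0055    ]]
```

View pics/crop1.png

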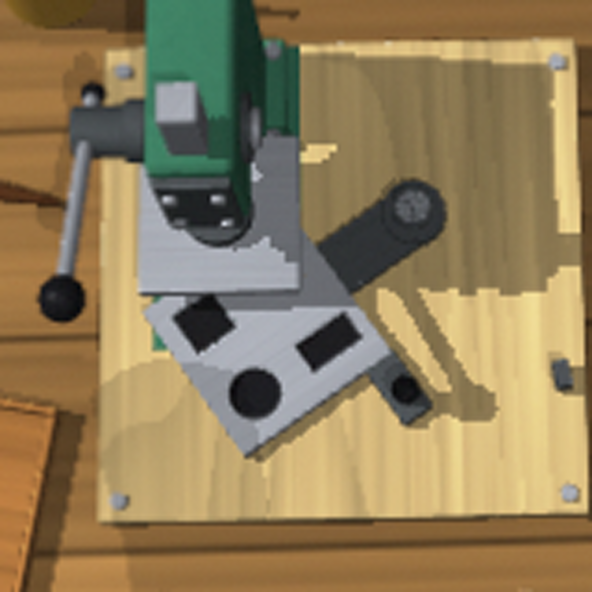

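View pics/crop2.png

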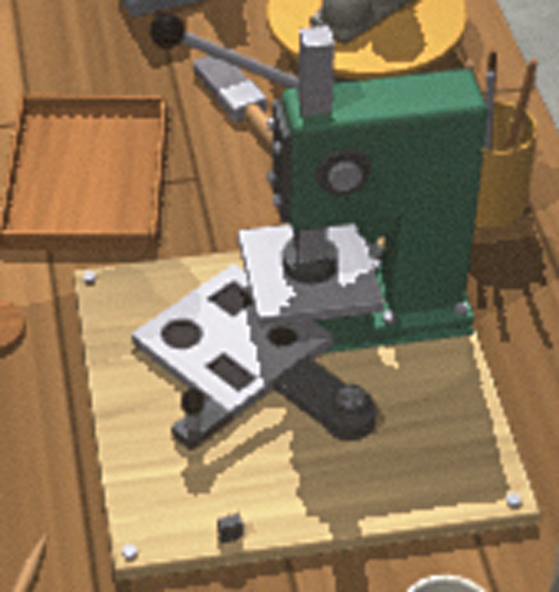

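The top crop shows the round nest at (255,393), the square one at (204,323) and the oblong one at (330,341), with the post knob at (405,388) and the pivot at (411,205). In the side crop the small nest at (283,336) is under the platen. First I'll swing the plate out.

```bash
cat >> h.py <<'E'
def yaw():
    X=R.from_rotvec(ctrl.get_obs()["tool_rot"]).as_matrix()[:,0];return np.degrees(np.arctan2(X[1],X[0]))
def go(x,y,z,yw=None,frm=None):
    "print shift (cm, tool axes) and turn (deg) from pose to target; returns pose"
    if frm is None:
        o=ctrl.get_obs();p=np.array(o["tool_pos"]);M=R.from_rotvec(o["tool_rot"]).as_matrix();y0=yaw()
    else: raise 0
    d=M.T@(np.array([x,y,z])-p)*100
    t=0 if yw is None else -((yw-y0+90)%180-90)
    print("go",np.round([x,y,z],3),"shift",d.round(2),"turn",round(t,1),"rows>=",round(max(np.linalg.norm(d)/5,abs(t)/8.59),1))
E
python3 - <<'E'
from h import *
t=grab("top");s=grab("side")
f=lambda c:(190+c[0]/3.7,145+c[1]/3.7); g=lambda c:(255+c[0]/3.29,150+c[1]/3.29)
post=tri([(t,f((405,388))),(s,g((193,400)))]);piv=tri([(t,f((411,205))),(s,g((352,397)))])
print("knob",post,"pivot",piv)
for n,a,b in(("round",(255,393),(181,334)),("square",(204,323),(232,299)),("oblong",(330,341),(231,371))):
    print(n,tri([(t,f(a)),(s,g(b))]),onz(t,[f(a)],.0285)[0])
print("ball",tri([(t,f((61,298))),(s,g((167,30)))]))
print("oblong b",tri([(t,(391,284)),(s,(294,362))]),"small b",tri([(t,(431,246)),(s,(340,396))]))
print("platen corner",onz(t,[f((140,293)),f((299,293))],.066),"head",onz(t,[f((157,228)),f((237,228))],.27))
o=ctrl.get_obs();print(R.from_rotvec(o["tool_rot"]).as_matrix().round(3),yaw())
go(post[0],post[1]+.045,.2,0)
E
```

```text
knob [ 0.52426222 -0.03189616  0.06687982] pivot [ 0.66387605 -0.03955157  0.05095933]
round [0.52963507 0.07813393 0.03448011] [0.52991669 0.07853817 0.0285    ]
square [0.58357358 0.11516249 0.03349291] [0.58352722 0.11557703 0.0285    ]
oblong [0.56665205 0.02252026 0.03660174] [0.56715039 0.02280789 0.0285    ]
ball [0.54104626 0.17495751 0.3078466 ]
oblong b [ 0.43315153 -0.27746515  0.00736828] small b [ 0.53303724 -0.3936088   0.01198494]
platen corner [[0.59889312 0.1580278  0.066     ]
 [0.59527558 0.04269337 0.066     ]] head [[0.59286669 0.11986798 0.27      ]
 [0.59118414 0.06878305 0.27      ]]
[[ 0.955  0.298 -0.   ]
 [ 0.298 -0.955  0.   ]
 [ 0.    -0.    -1.   ]] 17.349575171610166
go [0.524 0.013 0.2  ] shift [ 50.43 -48.1    5.03] turn 17.3 rows>= 14.0
```

Request:
{"name": "servo_tool", "arguments": {
  "increments": [
    [[0,3.6,-3.4,0,6],[0,7.2,-6.9,0,12],[0,10.8,-10.3,0,17.3],[0,14.4,-13.8,0,17.3],[0,18,-17.2,0,17.3]]
  ],
  "newtons": 30
}}

```text
t: 0.85
tool_pos: [0.3074, -0.3769, 0.2504]
tool_rot: [3.141, 0.0, 0.001]
contact_force: [0.3, -0.9, -0.6]
opening: 0.0119
grip_force: 0.0
```

Request:
{"name": "servo_tool", "arguments": {
  "increments": [
    [[0,2.4,-4.3,0,0],[0,4.8,-8.6,0,0],[0,7.2,-13,0,0],[0,9.6,-17.3,0,0],[0,12,-21.6,0,0]]
  ]
}}

```text
t: 1.35
tool_pos: [0.4273, -0.1607, 0.2507]
tool_rot: [3.141, 0.001, 0.002]
contact_force: [1.2, -1.0, -0.0]
opening: -0.0002
grip_force: 0.0
```

Request:
{"name": "servo_tool", "arguments": {
  "increments": [
    [[0,2.4,-4.3,1.5,0],[0,4.8,-8.6,3,0],[0,7.2,-13,5,0],[0,9.6,-17.5,5,0],[0,9.6,-17.5,5,0]]
  ]
}}

```text
t: 1.85
tool_pos: [0.5233, 0.0166, 0.1993]
tool_rot: [-3.14, -0.01, 0.002]
contact_force: [-0.5, -1.5, -0.2]
opening: 0.0001
grip_force: 0.0
```

Run:
```python
from h import *
print(ctrl.get_obs()["t"],ctrl.get_obs()["tool_pos"],yaw())
go(.524,.013,.066,0)
t=grab("top");s=grab("side")
cv2.imwrite("pics/both1.png",np.hstack([cv2.resize(t["img"][200:420,280:600],(400,275)),cv2.resize(s["img"],(400,300))[:275]])[:,:,::-1])
```

```text
1.85 [0.52325659 0.0165932  0.1993065 ] 0.35696280186037843
go [0.524 0.013 0.066] shift [ 0.09  0.38 13.33] turn 0.4 rows>= 2.7
```

View pics/both1.png

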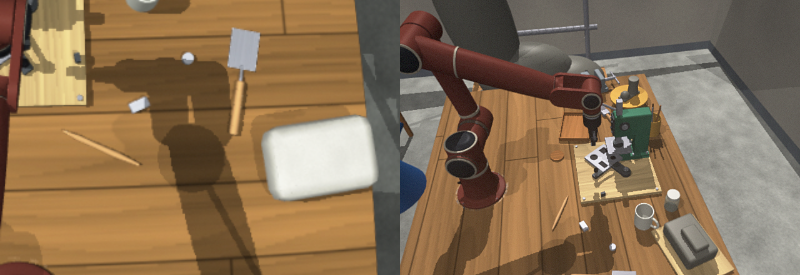

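Only two blanks show in both views, an oblong at (139,104) and a small disc at (188,58). The fingers are left of the post, so I'll lower them and compute the push arc.

Request:
{"name": "servo_tool", "arguments": {
  "increments": [
    [[0,0.1,0,4.5,0.4],[0,0.1,0,9,0.4],[0,0.1,0,13.5,0.4],[0,0.1,0,13.5,0.4]]
  ]
}}

```text
t: 2.35
tool_pos: [0.5176, 0.0116, 0.0588]
tool_rot: [-3.14, 0.013, 0.021]
contact_force: [-2.0, 0.1, -0.7]
opening: 0.0002
grip_force: 0.0
```

```bash
cat >> h.py <<'E'
def arc(ths,side,piv=(.664,-.0396),r=.14,gap=.0255,yoff=-177,start=None):
    "rows for pushing the post through angles ths (deg); side=+1 anticlockwise push"
    o=ctrl.get_obs();p=np.array(o["tool_pos"]) if start is None else np.array(start);y0=yaw();M=R.from_rotvec(o["tool_rot"]).as_matrix()
    for th in ths:
        a=np.radians(th);P=np.array(piv)+r*np.array([np.cos(a),np.sin(a)])+side*gap*np.array([np.sin(a),-np.cos(a)])
        d=M.T@(np.r_[P,p[2]]-p)*100
        print(th,d.round(1)[:2],"turn",round(-((th+yoff-y0+90)%180-90),1),P.round(3))
E
python3 - <<'E'
from h import *
o=ctrl.get_obs();print(o["t"],o["tool_pos"],yaw(),o["contact_force"])
arc(range(177,250,6),1)
E
```

```text
2.35 [0.51764595 0.01157064 0.05881976] -0.47128253988121965 [-1.96356195  0.11788723 -0.66403689]
177 [0.8 1.8] turn -0.5 [ 0.526 -0.007]
183 [0.5 3.3] turn -6.5 [ 0.523 -0.021]
189 [0.4 4.8] turn -12.5 [ 0.522 -0.036]
195 [0.5 6.3] turn -18.5 [ 0.522 -0.051]
201 [0.7 7.7] turn -24.5 [ 0.524 -0.066]
207 [1.1 9.2] turn -30.5 [ 0.528 -0.08 ]
213 [ 1.6 10.6] turn -36.5 [ 0.533 -0.094]
219 [ 2.2 11.9] turn -42.5 [ 0.539 -0.108]
225 [ 3.  13.2] turn -48.5 [ 0.547 -0.121]
231 [ 4.  14.4] turn -54.5 [ 0.556 -0.132]
237 [ 5.  15.4] turn -60.5 [ 0.566 -0.143]
243 [ 6.1 16.4] turn -66.5 [ 0.578 -0.153]
249 [ 7.4 17.2] turn -72.5 [ 0.59  -0.161]
```

Request:
{"name": "servo_tool", "arguments": {
  "increments": [
    [[0,0.8,1.0,-0.4,0],[0,0.6,2.0,-0.4,-3],[0,0.5,3.3,-0.4,-6.5],[0,0.4,4.8,-0.4,-12.5],[0,0.5,6.3,-0.4,-18.5]]
  ]
}}

```text
t: 2.85
tool_pos: [0.5312, -0.052, 0.0741]
tool_rot: [3.1, 0.5, 0.012]
contact_force: [1.6, 3.8, -1.6]
opening: 0.0
grip_force: 1.8
```

Run:
```python
from h import *
o=ctrl.get_obs();print(o["t"],o["tool_pos"],yaw(),o["contact_force"])
arc(range(201,256,6),1,start=(.522,-.051,o["tool_pos"][2]))
```

```text
2.85 [ 0.53121761 -0.0520324   0.07410148] 18.338581619887172 [ 1.61865213  3.82769601 -1.5831199 ]
201 [-0.3  1.5] turn -5.7 [ 0.524 -0.066]
207 [-0.4  3. ] turn -11.7 [ 0.528 -0.08 ]
213 [-0.4  4.5] turn -17.7 [ 0.533 -0.094]
219 [-0.2  5.9] turn -23.7 [ 0.539 -0.108]
225 [0.2 7.4] turn -29.7 [ 0.547 -0.121]
231 [0.7 8.8] turn -35.7 [ 0.556 -0.132]
237 [ 1.3 10.1] turn -41.7 [ 0.566 -0.143]
243 [ 2.1 11.4] turn -47.7 [ 0.578 -0.153]
249 [ 3.  12.6] turn -53.7 [ 0.59  -0.161]
255 [ 4.  13.7] turn -59.7 [ 0.603 -0.168]
```

Request:
{"name": "servo_tool", "arguments": {
  "increments": [
    [[0,-0.6,1.4,0.4,-5.7],[0,-1.1,2.8,0.5,-11.7],[0,-1.1,4.3,0.5,-17.7],[0,-1.0,5.7,0.5,-23.7],[0,-0.6,7.1,0.5,-29.7]]
  ]
}}

```text
t: 3.35
tool_pos: [0.5471, -0.1222, 0.0693]
tool_rot: [2.866, 1.277, 0.007]
contact_force: [-1.7, 2.8, 1.8]
opening: -0.0002
grip_force: 1.7
```

Run:
```python
from h import *
o=ctrl.get_obs();print(o["t"],o["tool_pos"],yaw(),o["contact_force"])
arc(range(231,256,6),1)
```

```text
3.35 [ 0.54710516 -0.12222335  0.06933769] 48.028080148910554 [-1.74513302  2.7752096   1.81916286]
231 [-0.2  1.3] turn -6.0 [ 0.556 -0.132]
237 [-0.3  2.8] turn -12.0 [ 0.566 -0.143]
243 [-0.2  4.3] turn -18.0 [ 0.578 -0.153]
249 [-0.   5.8] turn -24.0 [ 0.59  -0.161]
255 [0.3 7.2] turn -30.0 [ 0.603 -0.168]
```

Request:
{"name": "servo_tool", "arguments": {
  "increments": [
    [[0,-0.2,1.3,0,-6],[0,-0.3,2.8,0,-12],[0,-0.2,4.3,0,-18],[0,-0.1,5.0,0,-21],[0,-0.1,5.4,0,-22]]
  ]
}}

```text
t: 3.85
tool_pos: [0.5772, -0.1541, 0.0687]
tool_rot: [-2.556, -1.786, 0.02]
contact_force: [-46.3, 24.0, 37.7]
opening: 0.0001
grip_force: 26.7
```

At the stop; back off, rise and look from above with the wrist camera on the way.

Request:
{"name": "servo_tool", "arguments": {
  "increments": [
    [[0,0,-2,0,0],[0,0,-2.5,-4,0],[0,-3,-3,-9,0],[8.5,-7,-3,-14,0],[8.5,-7,-3,-18,0]]
  ]
}}

```text
t: 4.35
tool_pos: [0.532, -0.2136, 0.2413]
tool_rot: [2.573, 1.792, 0.002]
contact_force: [0.6, -0.6, -0.0]
opening: 0.0282
grip_force: 0.0
```

Run:
```python
from h import *
o=ctrl.get_obs();print(o["t"],o["tool_pos"],yaw(),o["contact_force"])
w=grab("wrist");save(w,"w1.png")
t=grab("top")
for P in([.433,-.277,.014],[.533,-.394,.014],[.6,-.16,.07]): print(proj(w,P))
go(.433,-.277,.15)
```

```text
4.35 [ 0.53201748 -0.21360877  0.24134925] 69.70111249961762 [ 0.61254167 -0.6236136  -0.01736196]
[[249.39236025 299.19787244]]
[[374.33156481 361.0251486 ]]
[[375.10357569 131.1259601 ]]
go [ 0.433 -0.277  0.15 ] shift [-9.3  -7.81  9.91] turn 0 rows>= 3.1
```

View pics/w1.png

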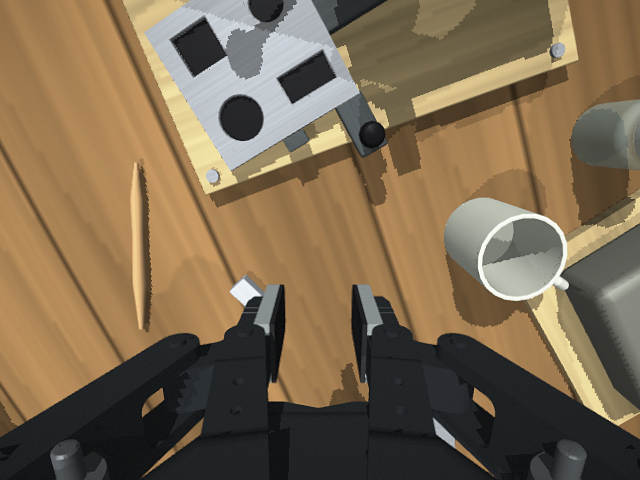

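The wrist picture shows the plate against its stop, with nests at (241,117) round, (200,45) square, (306,77) oblong and (267,8) small. The oblong blank is at (245,290), partly behind the finger. I'll step back so both blanks come into view.

Run:
```python
from h import *
go(.40,-.41,.22,45)
```

```text
go [ 0.4  -0.41  0.22] shift [-22.95  -6.12   3.01] turn 24.7 rows>= 4.8
```

Request:
{"name": "servo_tool", "arguments": {
  "increments": [
    [[8.5,-4.6,-1.2,0.6,5],[8.5,-9.2,-2.4,1.2,10],[8.5,-13.8,-3.6,2,15],[8.5,-18.4,-4.8,2,20],[8.5,-23,-6.1,2,24.7]]
  ]
}}

```text
t: 4.95
tool_pos: [0.395, -0.4085, 0.2196]
tool_rot: [2.897, 1.197, 0.002]
contact_force: [0.1, -0.8, 0.3]
opening: 0.0849
grip_force: 0.0
```

Request:
{"name": "servo_tool", "arguments": {
  "increments": [
    [[8.5,0,0,0,0],[8.5,0,0,0,0]]
  ]
}}

```text
t: 5.15
tool_pos: [0.3957, -0.4075, 0.2189]
tool_rot: [2.898, 1.2, 0.002]
contact_force: [-0.1, 0.7, 0.7]
opening: 0.0848
grip_force: 0.0
```

Run:
```python
from h import *
o=ctrl.get_obs();print(o["t"],o["tool_pos"],yaw())
w=grab("wrist");save(w,"w2.png");t=grab("top");s=grab("side")
np.save("w2.npy",w,allow_pickle=True)
for P in([.433,-.277,.014],[.533,-.394,.014]):
    out=[]
    for d,h in((w,45),(t,14),(s,16)):
        u=proj(d,P)[0].astype(int);x0,y0=max(u[0]-h,0),max(u[1]-h,0)
        c=d["img"][y0:u[1]+h,x0:u[0]+h]; hsv=cv2.cvtColor(c,cv2.COLOR_RGB2HSV)
        m=((hsv[...,1]<70)&(hsv[...,2]>110)).astype(np.uint8)
        n,l,st,ce=cv2.connectedComponentsWithStats(m)
        print(u,[(st[i,:4].tolist(),st[i,4]) for i in range(1,n) if st[i,4]>15])
```

```text
5.15 [ 0.39568306 -0.40753006  0.21887294] 44.998821861749086
[238  77] [([19, 22, 55, 44], np.int32(1393))]
[391 283] [([6, 8, 17, 14], np.int32(142))]
[293 360] [([18, 4, 7, 7], np.int32(28)), ([14, 15, 5, 7], np.int32(21))]
[419  92] [([25, 25, 34, 33], np.int32(820))]
[431 246] [([8, 10, 10, 10], np.int32(77))]
[340 395] [([11, 10, 11, 12], np.int32(98))]
```

View pics/w2.png

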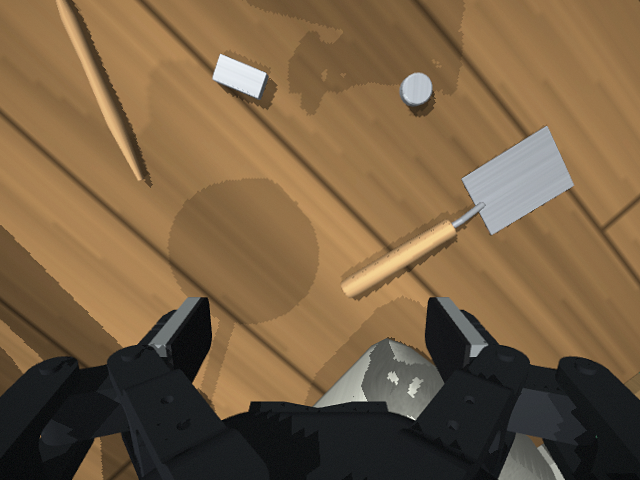

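The wrist view shows the oblong blank around (240,75), the small disc at (417,90) and a clear approach to both. I'll take their positions and orientation from this.

```bash
cat >> h.py <<'E'
def blob(d,P,h=45,vmin=110,smax=70):
    u=proj(d,P)[0].astype(int);x0,y0=max(u[0]-h,0),max(u[1]-h,0)
    hsv=cv2.cvtColor(d["img"][y0:u[1]+h,x0:u[0]+h],cv2.COLOR_RGB2HSV)
    m=((hsv[...,1]<smax)&(hsv[...,2]>vmin)).astype(np.uint8)
    cs=cv2.findContours(m,cv2.RETR_EXTERNAL,cv2.CHAIN_APPROX_NONE)[0]
    c=max(cs,key=cv2.contourArea).reshape(-1,2)+[x0,y0]; return c.astype(float)
def rect(d,c,z):
    "min-area rectangle of a contour cast on plane z: centre, sides mm, direction of long side deg"
    p=onz(d,c,z)[:,:2]; (cx,cy),_,_=r=cv2.minAreaRect((p*1000).astype(np.float32)); b=cv2.boxPoints(r)
    e1,e2=b[1]-b[0],b[2]-b[1]; L=e1 if np.linalg.norm(e1)>np.linalg.norm(e2) else e2
    return np.round([cx/1000,cy/1000],4),np.round(sorted(r[1]),1),np.round(np.degrees(np.arctan2(L[1],L[0]))%180,1)
E
python3 - <<'E'
from h import *
w=np.load("w2.npy",allow_pickle=True).item();t=grab("top");s=grab("side")
for n,P in(("ob",[.433,-.277,.014]),("sm",[.533,-.394,.014])):
    for v in(110,150,190):
        c=blob(w,P,vmin=v); print(n,v,len(c),rect(w,c,.014))
    cc=[(d,cv2.minAreaRect(blob(d,P,h,vmin=v).astype(np.float32))[0]) for d,h,v in((w,45,190 if n=="ob" else 150),(t,14,110))]
    print("tri w+top",tri(cc))
go(.433,-.277,.15)
E
```

```text
ob 110 141 (array([ 0.4341, -0.2765]), array([22.1, 41.9]), np.float32(112.9))
ob 150 139 (array([ 0.4341, -0.2765]), array([21.8, 41.1]), np.float32(113.1))
ob 190 137 (array([ 0.4342, -0.2765]), array([21.1, 40.7]), np.float32(113.1))
tri w+top [ 0.43390092 -0.27677027  0.01530491]
sm 110 91 (array([ 0.5332, -0.3891]), array([26.1, 26.6]), np.float32(100.1))
sm 150 85 (array([ 0.5333, -0.3893]), array([24. , 24.9]), np.float32(135.7))
sm 190 83 (array([ 0.5336, -0.3891]), array([23.1, 23.2]), np.float32(48.1))
tri w+top [ 0.5315587  -0.38857574  0.02003029]
go [ 0.433 -0.277  0.15 ] shift [11.6  -6.41  6.59] turn 0 rows>= 3.0
```

Request:
{"name": "servo_tool", "arguments": {
  "increments": [
    [[6,3,-1.6,1,-8.5],[6,6,-3.2,2,-17],[6,9,-4.9,3,-25.5],[6,11.6,-6.4,5,-34],[6,11.6,-6.4,8,-42.5]]
  ]
}}

```text
t: 5.9
tool_pos: [0.4346, -0.2749, 0.1365]
tool_rot: [2.251, 2.186, 0.002]
contact_force: [0.4, -1.0, -0.1]
opening: 0.06
grip_force: 0.0
```

Request:
{"name": "servo_tool", "arguments": {
  "increments": [
    [[5,0,0,0,-8.5],[5,0,0,0,-17],[5,0,0,0,-25.5],[5,0,0,0,-25.5],[5,0,0,0,-25.5]]
  ]
}}

```text
t: 6.4
tool_pos: [0.4328, -0.2772, 0.1353]
tool_rot: [1.733, 2.62, 0.0]
contact_force: [-0.1, -0.1, 0.0]
opening: 0.0499
grip_force: 0.0
```

Run:
```python
from h import *
o=ctrl.get_obs();print(o["t"],o["tool_pos"],yaw(),o["opening"])
t=grab("top");print(rect(t,blob(t,[.434,-.2767,.014],14),.014)) 
go(.434,-.2767,.026,113)
```

```text
6.4 [ 0.43277699 -0.27716758  0.13531766] 113.05197156738838 0.04989311122494918
(array([ 0.4319, -0.2731]), array([23.1, 32.9]), np.float32(114.6))
go [ 0.434 -0.277  0.026] shift [1.000e-02 1.500e-01 1.093e+01] turn 0.1 rows>= 2.2
```

Request:
{"name": "servo_tool", "arguments": {
  "increments": [
    [[5,0,0.1,4,0],[5,0,0.1,8,0],[5,0,0.1,10,0],[5,0,0.1,10.9,0],[5,0,0.1,10.9,0]]
  ]
}}

```text
t: 6.95
tool_pos: [0.4327, -0.2767, 0.0251]
tool_rot: [-1.73, -2.619, -0.001]
contact_force: [0.8, 0.2, 0.8]
opening: 0.0499
grip_force: 0.0
```

Request:
{"name": "servo_tool", "arguments": {
  "increments": [
    [[1,0,0,0,0],[1,0,0,0,0],[1,0,0,0,0],[1,0,0,0,0],[1,0,0,0,0]]
  ],
  "newtons": 60
}}

```text
t: 7.45
tool_pos: [0.4347, -0.2785, 0.0284]
tool_rot: [1.729, 2.619, -0.001]
contact_force: [-1.3, -0.3, 6.7]
opening: 0.0196
grip_force: 59.2
```

The grip is on the chamfer, too high; open, lower 5 mm, and grip again.

Request:
{"name": "servo_tool", "arguments": {
  "increments": [
    [[4,0,0,0,0],[4,0,0,0,0],[4,0,0,0.4,0],[4,0,0,0.5,0],[4,0,0,0.5,0]]
  ]
}}

```text
t: 7.95
tool_pos: [0.4329, -0.277, 0.0205]
tool_rot: [-1.73, -2.621, -0.0]
contact_force: [-0.2, 0.6, -0.4]
opening: 0.0397
grip_force: 0.0
```

Request:
{"name": "servo_tool", "arguments": {
  "increments": [
    [[1,0,0,0,0],[1,0,0,0,0],[1,0,0,0,0],[1,0,0,0,0],[1,0,0,0,0]]
  ],
  "newtons": 50
}}

```text
t: 8.45
tool_pos: [0.4334, -0.2774, 0.0212]
tool_rot: [1.73, 2.622, 0.0]
contact_force: [0.0, -0.5, 1.4]
opening: 0.0202
grip_force: 50.9
```

Request:
{"name": "servo_tool", "arguments": {
  "increments": [
    [[1,0,0,-3,0],[1,0,0,-7,0],[1,0,0,-11,0],[1,0,0,-13,0],[1,0,0,-13,0]]
  ]
}}

```text
t: 8.95
tool_pos: [0.4352, -0.2789, 0.1553]
tool_rot: [1.726, 2.616, -0.002]
contact_force: [0.7, -0.4, -1.1]
opening: 0.0206
grip_force: 50.8
```

Run:
```python
from h import *
o=ctrl.get_obs();print(o["t"],o["tool_pos"],o["opening"],o["grip_force"])
w=grab("wrist");cv2.imwrite("pics/w3.png",cv2.resize(w["img"][200:440,160:480],None,fx=2,fy=2)[:,:,::-1])
s=grab("side");u=proj(s,o["tool_pos"])[0].astype(int);print(u)
T=np.eye(4)
for dz in(0,-.019): print(proj(w,np.array(o["tool_pos"])+[0,0,dz]))
```

```text
8.95 [ 0.43515082 -0.27891909  0.15525527] 0.020590443881371715 50.766252279281616
[291 329]
[[319.05162437 325.88225171]]
[[318.80227992 303.80970175]]
```

View pics/w3.png

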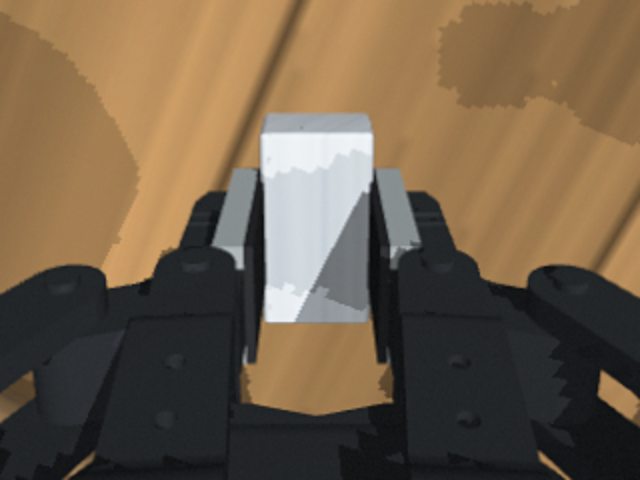

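The picture shows the oblong blank held squarely between the pads, with its top face spanning crop rows 132–322. I'll work out its height in the grip and then move towards the plate.

Run:
```python
from h import *
w=grab("wrist");o=ctrl.get_obs();p=np.array(o["tool_pos"])
for dz in(0,-.003,-.006,-.009,-.012):
    q=onz(w,[(291.5,266),(345.5,266),(293,361),(344,361)],p[2]+dz)
    M=R.from_rotvec(o["tool_rot"]).as_matrix();l=(q-p)@M*1000
    print(dz,"len",np.linalg.norm(q[0]-q[2])*1000,"wid",np.linalg.norm(q[0]-q[1])*1000,"mid",l.mean(0).round(1))
go(.50,-.26,.26,189)
```

```text
0 len 39.506439429109406 wid 19.560802341902615 mid [3.1 0.1 0. ]
-0.003 len 40.45637600709282 wid 20.031143934508542 mid [1.5 0.1 3. ]
-0.006 len 41.406312585076265 wid 20.50148552711444 mid [-0.   0.1  6. ]
-0.009 len 42.35624916305968 wid 20.971827119720416 mid [-1.5  0.1  9. ]
-0.012 len 43.30618574104315 wid 21.442168712326364 mid [-3.1  0.1 12. ]
go [ 0.5  -0.26  0.26] shift [ -1.1    6.85 -11.09] turn -75.9 rows>= 8.8
```

Request:
{"name": "servo_tool", "arguments": {
  "increments": [
    [[1,-1.2,2.7,-3,0],[1,-2.4,5.4,-6,0],[1,-3.6,8,-9,0],[1,-5.7,12.5,-9.5,0],[1,-5.7,13.3,-9.5,0]]
  ]
}}

```text
t: 9.6
tool_pos: [0.5811, -0.2773, 0.2438]
tool_rot: [-1.728, -2.622, -0.001]
contact_force: [-1.6, -0.3, -1.7]
opening: 0.0207
grip_force: 50.7
```

Request:
{"name": "servo_tool", "arguments": {
  "increments": [
    [[1,0,0,0,0],[1,0,0,0,0]]
  ]
}}

```text
t: 9.8
tool_pos: [0.5766, -0.2769, 0.2433]
tool_rot: [-1.728, -2.618, 0.001]
contact_force: [0.5, -0.3, -1.2]
opening: 0.0208
grip_force: 50.7
```

Run:
```python
from h import *
o=ctrl.get_obs();print(o["t"],o["tool_pos"],yaw(),o["opening"])
w=grab("wrist");save(w,"w4.png");np.save("w4.npy",w,allow_pickle=True)
s=grab("side");save(s,"s4.png");t=grab("top");save(t,"t4.png")
```

```text
9.8 [ 0.57661686 -0.27688694  0.2432952 ] 113.15306034671174 0.020813224003348316
```

View pics/w4.png

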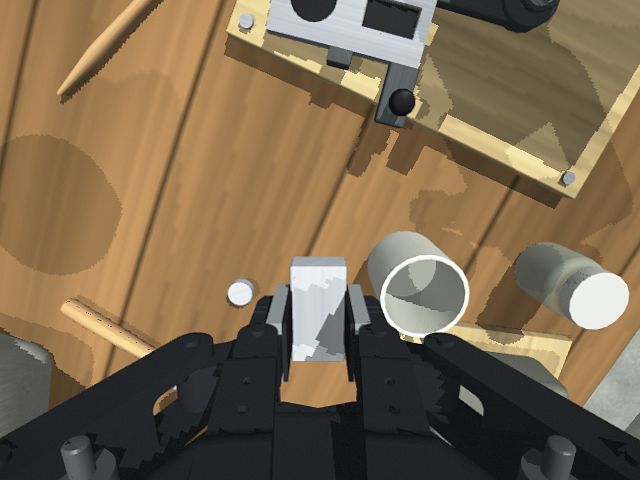

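Here the oblong nest is at (390,18) and the round one at (314,5), both cut by the top edge. The small blank is at (240,293). I'll go 7 cm forward to see all the nests.

Request:
{"name": "servo_tool", "arguments": {
  "increments": [
    [[1,3.5,0,0,0],[1,7,0,0,0],[1,7,0,0,0],[1,7,0,0,0]]
  ]
}}

```text
t: 10.35
tool_pos: [0.5498, -0.213, 0.2465]
tool_rot: [1.73, 2.621, -0.001]
contact_force: [1.4, 0.6, -0.2]
opening: 0.0205
grip_force: 50.8
```

```bash
cat > nests.py <<'E'
from h import *
def nestblobs(w,z=.0335,zt=.0335):
    g=cv2.cvtColor(w["img"],cv2.COLOR_RGB2HSV);m=(g[...,2]<60).astype(np.uint8)
    m=cv2.morphologyEx(m,cv2.MORPH_OPEN,np.ones((3,3)))
    out=[]
    for c in cv2.findContours(m,cv2.RETR_EXTERNAL,cv2.CHAIN_APPROX_NONE)[0]:
        c=c.reshape(-1,2).astype(float)
        if cv2.contourArea(c.astype(np.float32))<200 or c[:,1].max()>260: continue
        out.append((c,rect(w,c,z)))
    return out
E
python3 - <<'E'
from nests import *
o=ctrl.get_obs();print(o["t"],o["tool_pos"],yaw())
w=grab("wrist");save(w,"w5.png");np.save("w5.npy",w,allow_pickle=True)
for c,r in nestblobs(w): print("w5",c.mean(0).round(),c[:,1].min(),r)
w1=dict(w);w1["img"]=cv2.imread("pics/w1.png")[:,:,::-1].copy()
T=np.eye(4);T[:3,:3]=R.from_rotvec([2.573,1.792,.002]).as_matrix();T[:3,3]=[.53201748,-.21360877,.24134925];w1["C"]=T@np.array(w["mount"])
for c,r in nestblobs(w1): print("w1",c.mean(0).round(),c[:,1].min(),r)
np.save("w1.npy",w1,allow_pickle=True)
E
```

```text
10.35 [ 0.5498021  -0.21296901  0.24651266] 113.16341492137053
w5 [395. 188.] 176.0 (array([ 0.6043, -0.1627]), array([22.2, 22.6]), np.float32(23.4))
w5 [385. 104.] 85.0 (array([ 0.5643, -0.0996]), array([23.3, 43.1]), np.float32(9.9))
w5 [312.  84.] 62.0 (array([ 0.5002, -0.1103]), array([35.5, 36.6]), np.float32(113.1))
w5 [489.  81.] 45.0 (array([ 0.6396, -0.0426]), array([50.6, 98.7]), np.float32(8.4))
w5 [407.  24.] 7.0 (array([ 0.5536, -0.0349]), array([26.1, 26.3]), np.float32(23.9))
w5 [619.   9.] 0.0 (array([0.7138, 0.0536]), array([17.1, 47.5]), np.float32(8.2))
w5 [330.  12.] 0.0 (array([ 0.4899, -0.0509]), array([22.5, 32.5]), np.float32(10.5))
w1 [372. 136.] 121.0 (array([ 0.6016, -0.1626]), array([22.8, 23.4]), np.float32(36.9))
w1 [241. 118.] 96.0 (array([ 0.4999, -0.1101]), array([36.2, 36.6]), np.float32(82.5))
w1 [307.  76.] 52.0 (array([ 0.5646, -0.0989]), array([23.2, 43.2]), np.float32(9.2))
w1 [198.  47.] 20.0 (array([ 0.4891, -0.0456]), array([32.6, 33.2]), np.float32(9.4))
w1 [353.  11.] 0.0 (array([ 0.6184, -0.0606]), array([19.8, 50.3]), np.float32(9.6))
w1 [266.   8.] 0.0 (array([ 0.5516, -0.0394]), array([15.6, 26.9]), np.float32(159.4))
```

View pics/w5.png

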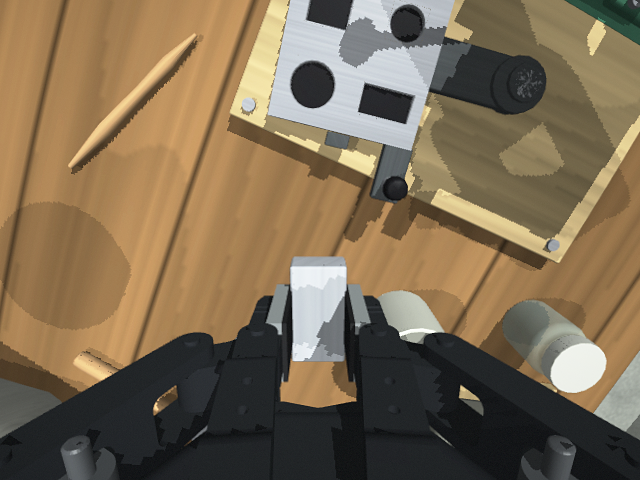

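All four nests are now in view: round (312,84), oblong (385,104), small (407,24) and square, partly cut off. The knob is at (395,188). I'll refine the nest centres by triangulating the two wrist views.

Run:
```python
from nests import *
w5=np.load("w5.npy",allow_pickle=True).item();w1=np.load("w1.npy",allow_pickle=True).item()
b5=nestblobs(w5);b1=nestblobs(w1)
cen=lambda c:cv2.minAreaRect(c.astype(np.float32))[0]
f=lambda b,u:min(b,key=lambda x:np.hypot(*(x[0].mean(0)-u)))[0]
for n,u5,u1 in(("ob",(385,104),(307,76)),("round",(312,84),(241,118)),("knob",(395,188),(372,136))):
    print(n,tri([(w5,cen(f(b5,u5))),(w1,cen(f(b1,u1)))]),rect(w5,f(b5,u5),.0285),rect(w1,f(b1,u1),.0285))
print("small",rect(w5,f(b5,(407,24)),.0285),"sq",rect(w1,f(b1,(198,47)),.0285))
go(.565,-.1,.12,189.5)
```

```text
ob [ 0.56528414 -0.09777624  0.02461445] (array([ 0.565 , -0.0988]), array([23.7, 43.8]), np.float32(9.9)) (array([ 0.5648, -0.0981]), array([23.5, 43.9]), np.float32(9.2))
round [ 0.50005726 -0.10990499  0.03311766] (array([ 0.4998, -0.1096]), array([36. , 37.1]), np.float32(113.1)) (array([ 0.4991, -0.1095]), array([36.7, 37.2]), np.float32(82.5))
knob [ 0.59792393 -0.1616436   0.0591423 ] (array([ 0.6055, -0.1628]), array([22.5, 22.9]), np.float32(23.4)) (array([ 0.6023, -0.1628]), array([23.1, 23.8]), np.float32(36.9))
small (array([ 0.554 , -0.0332]), array([26.5, 26.7]), np.float32(23.9)) sq (array([ 0.4881, -0.044 ]), array([33.1, 33.7]), np.float32(9.4))
go [ 0.565 -0.1    0.12 ] shift [ 9.87  5.82 12.65] turn -76.4 rows>= 8.9
```

Request:
{"name": "servo_tool", "arguments": {
  "increments": [
    [[1,2,1.2,1,-8.5],[1,4,2.4,2,-17],[1,6,3.6,3,-25.5],[1,8,4.8,4,-34],[1,10,5.9,6,-42.5]]
  ]
}}

```text
t: 10.9
tool_pos: [0.567, -0.0986, 0.1876]
tool_rot: [0.655, 3.068, -0.001]
contact_force: [0.8, 0.6, -0.0]
opening: 0.0205
grip_force: 50.8
```

Request:
{"name": "servo_tool", "arguments": {
  "increments": [
    [[1,0,0,1,-8.5],[1,0,0,2,-17],[1,0,0,4,-25.5],[1,0,0,5,-34],[1,0,0,5,-34]]
  ]
}}

```text
t: 11.4
tool_pos: [0.5645, -0.0986, 0.1341]
tool_rot: [0.262, -3.127, -0.002]
contact_force: [0.1, -0.2, -0.6]
opening: 0.0202
grip_force: 50.7
```

Request:
{"name": "servo_tool", "arguments": {
  "increments": [
    [[1,0,0,0,0],[1,0,0,0,0]]
  ]
}}

```text
t: 11.6
tool_pos: [0.5662, -0.0987, 0.1374]
tool_rot: [-0.26, 3.129, -0.001]
contact_force: [0.9, 0.6, -0.9]
opening: 0.0207
grip_force: 50.7
```

Run:
```python
from h import *
o=ctrl.get_obs();print(o["t"],o["tool_pos"],yaw(),o["opening"])
go(.565,-.0985,.0545,189.5)
w=grab("wrist");cv2.imwrite("pics/w6.png",cv2.resize(w["img"][200:440,160:480],None,fx=2,fy=2)[:,:,::-1])
```

```text
11.6 [ 0.56624104 -0.09865235  0.13736461] -170.5041385746171 0.020652598610133452
go [ 0.565 -0.098  0.054] shift [0.13 0.04 8.29] turn -0.0 rows>= 1.7
```

View pics/w6.png

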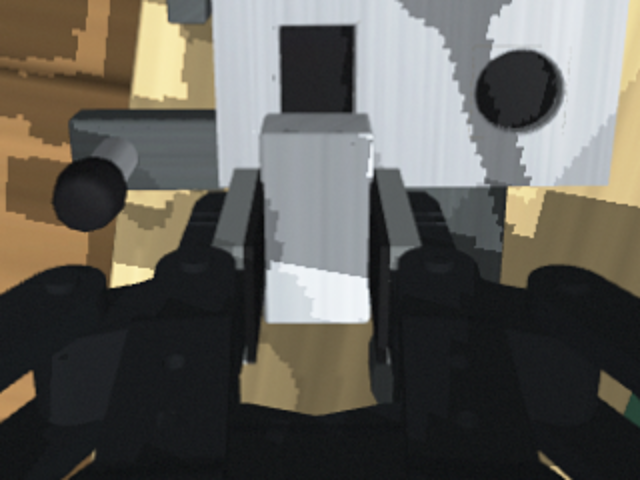

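The nest (crop 280–355) is in line with the held blank (262–372). Lowering.

Request:
{"name": "servo_tool", "arguments": {
  "increments": [
    [[1,0.1,0,4,0],[1,0.1,0,6.5,0],[1,0.1,0,7.5,0],[1,0.1,0,8,0],[1,0.1,0,8.2,0]]
  ]
}}

```text
t: 12.15
tool_pos: [0.5652, -0.0984, 0.0551]
tool_rot: [-0.264, 3.129, -0.001]
contact_force: [0.1, 0.9, -0.5]
opening: 0.0204
grip_force: 50.7
```

Request:
{"name": "servo_tool", "arguments": {
  "increments": [
    [[1,0,0,0,0],[1,0,0,0,0],[1,0,0,0,0]]
  ]
}}

```text
t: 12.45
tool_pos: [0.5652, -0.0984, 0.0554]
tool_rot: [-0.264, 3.129, -0.001]
contact_force: [-0.5, 0.1, 0.6]
opening: 0.0204
grip_force: 50.7
```

Request:
{"name": "servo_tool", "arguments": {
  "increments": [
    [[1,0,0,0.1,0],[1,0,0,0.2,0],[1,0,0,0.2,0],[1,0,0,0.2,0],[1,0,0,0.2,0]]
  ]
}}

```text
t: 12.95
tool_pos: [0.5647, -0.0982, 0.0528]
tool_rot: [-0.264, 3.13, -0.0]
contact_force: [-1.4, 0.7, 4.2]
opening: 0.0205
grip_force: 53.7
```

Request:
{"name": "servo_tool", "arguments": {
  "increments": [
    [[2.6,0,0,0,0],[3,0,0,0,0],[3.4,0,0,0,0],[3.4,0,0,0,0],[3.4,0,0,-1,0]]
  ]
}}

```text
t: 13.45
tool_pos: [0.5629, -0.0977, 0.0605]
tool_rot: [0.264, -3.127, -0.002]
contact_force: [-0.8, 0.0, -0.3]
opening: 0.0336
grip_force: 0.0
```

Request:
{"name": "servo_tool", "arguments": {
  "increments": [
    [[4,0,0,-3,0],[4,1,0,-7,0],[4,3,0,-10,0],[4,5,0,-10,0],[4,5,0,-10,0]]
  ]
}}

```text
t: 13.95
tool_pos: [0.5146, -0.1068, 0.164]
tool_rot: [-0.263, 3.128, -0.002]
contact_force: [1.2, 0.3, -1.6]
opening: 0.0402
grip_force: 0.0
```

Run:
```python
from h import *
o=ctrl.get_obs();print(o["t"],o["tool_pos"],yaw(),o["opening"])
w=grab("wrist");a=w["img"];print(proj(w,[.565,-.0985,.0425]))
# tool is over near side; blank may be under the fingers
t=grab("top");s=grab("side")
ut=proj(t,[.53,-.07,.0335])[0].astype(int);us=proj(s,[.53,-.07,.0335])[0].astype(int)
c=lambda d,u,h:cv2.resize(d["img"][u[1]-h:u[1]+h,u[0]-h:u[0]+h],(300,300),interpolation=cv2.INTER_CUBIC)
cv2.imwrite("pics/c7.png",np.hstack([c(s,us,40),cv2.resize(a,(400,300))])[:,:,::-1])
go(.533,-.389,.16,60)
```

```text
13.95 [ 0.51457333 -0.1068461   0.16403139] -170.40143201101625 0.04021281558929951
[[318.11174653 307.75611223]]
go [ 0.533 -0.389  0.16 ] shift [  2.98 -28.16   0.17] turn -50.4 rows>= 5.9
```

View pics/c7.png

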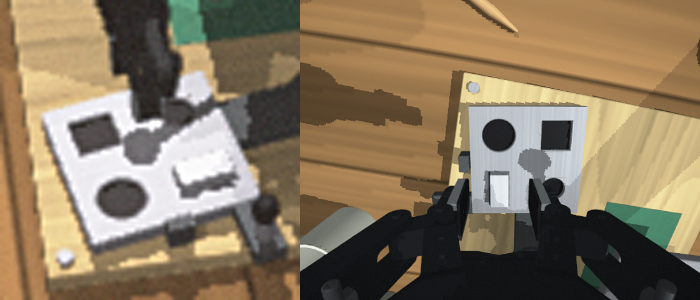

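The side crop shows the oblong lying in its nest, as does the wrist view at (498,188). Next is the small disc, so I'll move to where the wrist camera can see it again.

Request:
{"name": "servo_tool", "arguments": {
  "increments": [
    [[5,-0.6,-4.8,-2,0],[5,-1.2,-9.6,-3,0],[5,-1.8,-14.5,-4,0],[5,-2.4,-19.3,-4,0],[5,-3,-24.2,-4,0]]
  ]
}}

```text
t: 14.6
tool_pos: [0.5864, -0.3419, 0.2014]
tool_rot: [0.265, -3.13, -0.001]
contact_force: [0.9, 1.0, 0.8]
opening: 0.0499
grip_force: 0.0
```

Request:
{"name": "servo_tool", "arguments": {
  "increments": [
    [[5,-0.6,-4.8,0,0],[5,-0.7,-4.8,0,0],[5,-0.7,-4.8,0,0],[5,-0.7,-4.8,0,0]]
  ]
}}

```text
t: 15.0
tool_pos: [0.6004, -0.3851, 0.2011]
tool_rot: [0.266, -3.129, -0.003]
contact_force: [0.2, 0.1, 0.8]
opening: 0.0495
grip_force: 0.0
```

Run:
```python
from h import *
o=ctrl.get_obs();print(o["t"],o["tool_pos"],yaw(),o["opening"])
w=grab("wrist");save(w,"w8.png");t=grab("top")
P=[.533,-.389,.014]
print(proj(w,P))
for v in(110,150):
    c=blob(w,P,60,vmin=v);r=rect(w,c,.014);print(r)
ct=blob(t,P,14)
print("tri",tri([(w,cv2.minAreaRect(c.astype(np.float32))[0]),(t,cv2.minAreaRect(ct.astype(np.float32))[0])]))
go(*r[0],.022,189.5)
```

```text
15.0 [ 0.60038937 -0.38513536  0.20107676] -170.29794492889363 0.049531723484509696
[[326.90218589 141.94581895]]
(array([ 0.5336, -0.3902]), array([25.3, 26. ]), np.float32(55.3))
(array([ 0.5335, -0.3899]), array([24.7, 25.4]), np.float32(55.3))Traceback (most recent call last):
  File "<stdin>", line 8, in <module>
  File "h.py", line 50, in blob
    c=max(cs,key=cv2.contourArea).reshape(-1,2)+[x0,y0]; return c.astype(float)
      ~~~^^^^^^^^^^^^^^^^^^^^^^^^
ValueError: max() iterable argument is empty
```

Request:
{"name": "servo_tool", "arguments": {
  "increments": [
    [[5,3.5,0.3,3,0],[5,6.7,0.6,6,0],[5,6.7,0.6,10.5,0],[5,6.7,0.6,14.5,0],[5,6.7,0.6,16,0]]
  ]
}}

```text
t: 15.6
tool_pos: [0.5307, -0.3882, 0.0377]
tool_rot: [0.265, -3.125, -0.009]
contact_force: [-0.8, 0.2, -0.4]
opening: 0.0496
grip_force: 0.0
```

Request:
{"name": "servo_tool", "arguments": {
  "increments": [
    [[5,0,0,1,0],[5,0,0,1.8,0],[5,0,0,1.8,0],[5,0,0,1.8,0]]
  ]
}}

```text
t: 16.0
tool_pos: [0.5343, -0.3924, 0.0261]
tool_rot: [-0.265, 3.128, -0.004]
contact_force: [1.2, -0.9, 0.8]
opening: 0.0504
grip_force: 0.0
```

Request:
{"name": "servo_tool", "arguments": {
  "increments": [
    [[1,0,0,0,0],[1,0,0,0,0],[1,0,0,0,0],[1,0,0,0,0],[1,0,0,0,0]]
  ],
  "newtons": 50
}}

```text
t: 16.5
tool_pos: [0.534, -0.3923, 0.0259]
tool_rot: [-0.264, 3.129, -0.003]
contact_force: [-0.4, 0.8, 5.9]
opening: 0.0219
grip_force: 48.8
```

On the chamfer again; open, lower, regrip.

Request:
{"name": "servo_tool", "arguments": {
  "increments": [
    [[4,0,0,0,0],[4,0,0,0,0],[4.5,0,0,0.3,0],[4.5,0,0,0.5,0],[4.5,0,0,0.5,0]]
  ]
}}

```text
t: 17.0
tool_pos: [0.5327, -0.3911, 0.0182]
tool_rot: [0.264, -3.129, -0.002]
contact_force: [-0.8, -0.6, -0.7]
opening: 0.0447
grip_force: 0.0
```

Request:
{"name": "servo_tool", "arguments": {
  "increments": [
    [[1,0,0,0,0],[1,0,0,0,0],[1,0,0,0,0],[1,0,0,0,0],[1,0,0,0,0]]
  ]
}}

```text
t: 17.5
tool_pos: [0.5333, -0.3916, 0.0193]
tool_rot: [-0.264, 3.13, -0.0]
contact_force: [-0.1, -0.4, -0.7]
opening: 0.0227
grip_force: 49.2
```

Request:
{"name": "servo_tool", "arguments": {
  "increments": [
    [[4,0,0,0,0],[4,0,0,0,0],[4,0,0,-0.25,0],[4,0,0,-0.25,0],[4,0,0,-0.25,0]]
  ]
}}

```text
t: 18.0
tool_pos: [0.5333, -0.3916, 0.0219]
tool_rot: [-0.264, 3.13, -0.0]
contact_force: [-0.1, 0.1, 0.7]
opening: 0.0397
grip_force: 0.0
```

Request:
{"name": "servo_tool", "arguments": {
  "increments": [
    [[1,0,0,0,0],[1,0,0,0,0],[1,0,0,0,0],[1,0,0,0,0],[1,0,0,0,0]]
  ]
}}

```text
t: 18.5
tool_pos: [0.5334, -0.3917, 0.022]
tool_rot: [-0.264, 3.13, -0.001]
contact_force: [0.0, -0.3, 1.7]
opening: 0.0226
grip_force: 49.1
```

Request:
{"name": "servo_tool", "arguments": {
  "increments": [
    [[1,0,0,-3,0],[1,0,0,-7,0],[1,0,0,-12,0],[1,0,0,-15,0],[1,0,0,-15,0]]
  ]
}}

```text
t: 19.0
tool_pos: [0.5356, -0.3937, 0.1787]
tool_rot: [-0.264, 3.123, -0.013]
contact_force: [1.0, -0.7, -0.2]
opening: 0.0223
grip_force: 49.1
```

Run:
```python
from h import *
o=ctrl.get_obs();p=np.array(o["tool_pos"]);print(o["t"],p,yaw(),o["opening"],o["grip_force"])
w=grab("wrist");save(w,"w9.png");M=R.from_rotvec(o["tool_rot"]).as_matrix()
Q=p-[0,0,.008];c=blob(w,Q,30,vmin=130);r=rect(w,c,Q[2]);print(r,(np.r_[r[0],Q[2]]-p)@M*1000)
go(.554,-.0333,.16,189.5)
```

```text
19.0 [ 0.5356136  -0.39369722  0.17867011] -170.34393269365452 0.022323314222536018 49.071757793426514
(array([ 0.536 , -0.3938]), array([21.7, 25.6]), np.float32(10.0)) [-0.30934831 -0.09609957  8.00343281]
go [ 0.554 -0.033  0.16 ] shift [-7.95 35.1   1.37] turn 0.2 rows>= 7.2
```

Request:
{"name": "servo_tool", "arguments": {
  "increments": [
    [[1,-1.1,4.8,0,0],[1,-2.2,9.6,0,0],[1,-3.3,14.5,0,0],[1,-4.4,19.3,0,0],[1,-5.5,24.2,0,0]]
  ]
}}

```text
t: 19.55
tool_pos: [0.5451, -0.1416, 0.1688]
tool_rot: [0.263, -3.127, -0.003]
contact_force: [1.0, 0.2, -0.6]
opening: 0.0223
grip_force: 49.2
```

Request:
{"name": "servo_tool", "arguments": {
  "increments": [
    [[1,-1.1,4.8,0,0],[1,-2.1,9.5,1,0],[1,-2.4,10.8,2,0],[1,-2.4,10.8,5,0],[1,-2.4,10.8,5,0]]
  ]
}}

```text
t: 20.05
tool_pos: [0.548, -0.0323, 0.1151]
tool_rot: [0.265, -3.119, -0.005]
contact_force: [-0.6, 0.5, -1.1]
opening: 0.022
grip_force: 49.2
```

Request:
{"name": "servo_tool", "arguments": {
  "increments": [
    [[1,0,0,0,0],[1,0,0,0,0],[1,0,0,0,0]]
  ]
}}

```text
t: 20.35
tool_pos: [0.5532, -0.0343, 0.1231]
tool_rot: [-0.262, 3.129, -0.001]
contact_force: [0.0, -0.3, -0.2]
opening: 0.0219
grip_force: 49.2
```

Run:
```python
from h import *
o=ctrl.get_obs();p=np.array(o["tool_pos"]);print(o["t"],p,yaw(),o["opening"],o["grip_force"])
go(.554,-.0333,.055,189.5)
```

```text
20.35 [ 0.55323425 -0.03431009  0.12306272] -170.41422717590814 0.02193766550369551 49.21312630176544
go [ 0.554 -0.033  0.055] shift [-0.08  0.09  6.81] turn 0.1 rows>= 1.4
```

Request:
{"name": "servo_tool", "arguments": {
  "increments": [
    [[1,-0.1,0.1,3,0],[1,-0.1,0.1,5,0],[1,-0.1,0.1,6,0],[1,-0.1,0.1,6.6,0],[1,-0.1,0.1,6.6,0]]
  ]
}}

```text
t: 20.85
tool_pos: [0.5533, -0.0325, 0.0557]
tool_rot: [0.264, -3.13, -0.0]
contact_force: [0.2, -0.4, -0.3]
opening: 0.022
grip_force: 49.2
```

Request:
{"name": "servo_tool", "arguments": {
  "increments": [
    [[1,0,0,0,0],[1,0,0,0.1,0],[1,0,0,0.3,0],[1,0,0,0.3,0],[1,0,0,0.3,0]]
  ]
}}

```text
t: 21.35
tool_pos: [0.5532, -0.0323, 0.0528]
tool_rot: [-0.264, 3.13, 0.0]
contact_force: [-0.5, 0.2, -0.5]
opening: 0.0218
grip_force: 49.2
```

Request:
{"name": "servo_tool", "arguments": {
  "increments": [
    [[2.6,0,0,0,0],[3,0,0,0,0],[3.6,0,0,0,0],[3.6,0,0,0,0],[3.6,0,0,-1,0]]
  ]
}}

```text
t: 21.85
tool_pos: [0.5519, -0.0321, 0.0615]
tool_rot: [0.264, -3.127, -0.001]
contact_force: [-1.1, 0.6, 0.2]
opening: 0.0359
grip_force: 0.0
```

Request:
{"name": "servo_tool", "arguments": {
  "increments": [
    [[4,0,0,-4,0],[4,-1.5,-4,-8,0],[4,-3,-8,-12,0],[4,-4,-11,-15,0],[4,-4,-11,-15,0]]
  ]
}}

```text
t: 22.35
tool_pos: [0.6146, -0.1378, 0.2198]
tool_rot: [-0.259, 3.121, -0.008]
contact_force: [0.0, 0.6, 0.6]
opening: 0.0403
grip_force: 0.0
```

Request:
{"name": "servo_tool", "arguments": {
  "increments": [
    [[4,0,0,0,0],[4,0,0,0,0]]
  ]
}}

```text
t: 22.55
tool_pos: [0.61, -0.1331, 0.2112]
tool_rot: [0.264, -3.128, -0.002]
contact_force: [-1.2, 1.1, -1.0]
opening: 0.0398
grip_force: 0.0
```

Run:
```python
from h import *
o=ctrl.get_obs();p=np.array(o["tool_pos"]);print(o["t"],p,yaw(),o["opening"],o["grip_force"])
w=grab("wrist");save(w,"w10.png");t=grab("top");s=grab("side")
for P in([.565,-.0985,.0425],[.554,-.0333,.0425]):print(proj(w,P),proj(t,P),proj(s,P))
us=proj(s,[.54,-.07,.0335])[0].astype(int)
a=cv2.resize(s["img"][us[1]-25:us[1]+25,us[0]-30:us[0]+30],(360,300),interpolation=cv2.INTER_CUBIC)
cv2.imwrite("pics/c10.png",np.hstack([a,cv2.resize(w["img"],(400,300))])[:,:,::-1])
```

```text
22.55 [ 0.61000259 -0.13312857  0.2111953 ] -170.3402570696524 0.039765053861151235 0.0
[[370.07481127 179.27031184]] [[323.91408913 235.55954781]] [[331.52378015 293.12127954]]
[[452.3102214 179.6976341]] [[299.83583974 240.26157685]] [[323.76062145 276.24144038]]
```

View pics/c10.png

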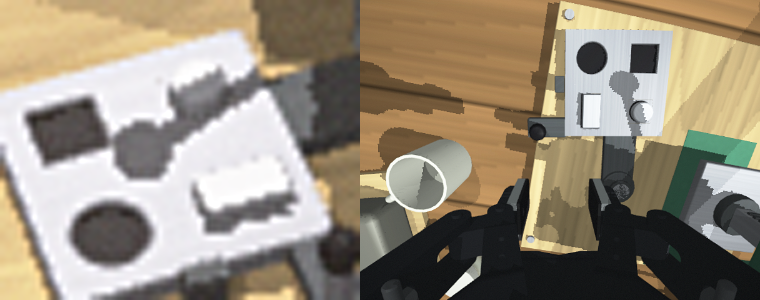

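Both blanks are seated: the oblong at wrist px (371,179) and the disc at (451,178) match the projections for a seated height of 42.5 mm. Now I'll push the plate home.

Run:
```python
from h import *
w=grab("wrist");print("mug",onz(w,[(109,291)],.085))
g=cv2.cvtColor(w["img"],cv2.COLOR_RGB2HSV)
uk=proj(w,[.6,-.162,.064])[0];print("knob px",uk)
m=(g[...,2]<60).astype(np.uint8);x,y=uk.astype(int);x0,y0=x-30,y-30
c=max(cv2.findContours(m[y0:y+30,x0:x+30],cv2.RETR_EXTERNAL,cv2.CHAIN_APPROX_NONE)[0],key=cv2.contourArea).reshape(-1,2)+[x0,y0]
print("knob",rect(w,c.astype(float),.066))
go(.642,-.185,.10,230)
```

```text
mug [[ 0.67436189 -0.27958509  0.085     ]]
knob px [281.32511004 214.72376874]
knob (array([ 0.5967, -0.1615]), array([20.2, 20.4]), np.float32(23.9))
go [ 0.642 -0.185  0.1  ] shift [-2.32 -5.72 11.04] turn -40.3 rows>= 4.7
```

Request:
{"name": "servo_tool", "arguments": {
  "increments": [
    [[0,-0.5,-1.5,1,-8],[0,-1,-3,3,-16],[0,-1.7,-4.5,5,-24],[0,-2.3,-5.7,8,-32],[0,-2.3,-5.7,11,-40]]
  ]
}}

```text
t: 23.25
tool_pos: [0.6437, -0.1869, 0.1014]
tool_rot: [-1.327, 2.847, -0.001]
contact_force: [-0.2, 0.1, -0.2]
opening: -0.0
grip_force: 0.0
```

Request:
{"name": "servo_tool", "arguments": {
  "increments": [
    [[0,0,0,2,0],[0,0,0,3.1,0],[0,0,0,3.1,0],[0,0,0,3.1,0]]
  ]
}}

```text
t: 23.65
tool_pos: [0.6436, -0.1861, 0.0724]
tool_rot: [-1.319, 2.851, -0.001]
contact_force: [1.2, 0.9, 1.4]
opening: 0.0002
grip_force: 0.0
```

Run:
```python
from h import *
o=ctrl.get_obs();p=np.array(o["tool_pos"]);print(o["t"],p,yaw(),o["opening"],o["contact_force"])
arc([247,243,239,235,231,227,223],-1,yoff=3)
```

```text
23.65 [ 0.64363523 -0.1861475   0.07237964] -130.3299687197956 0.00023894099006503813 [1.16110951 0.85191254 1.42422849]
247 [0.1 1.3] turn -20.3 [ 0.633 -0.178]
243 [0.5 2.2] turn -16.3 [ 0.623 -0.176]
239 [0.9 3.1] turn -12.3 [ 0.614 -0.173]
235 [1.2 4.1] turn -8.3 [ 0.605 -0.169]
231 [1.4 5.1] turn -4.3 [ 0.596 -0.164]
227 [1.6 6. ] turn -0.3 [ 0.587 -0.159]
223 [1.7 7. ] turn 3.7 [ 0.579 -0.154]
```

Request:
{"name": "servo_tool", "arguments": {
  "increments": [
    [[0,0.1,1.1,0.3,0],[0,0.5,2.1,0.3,0],[0,0.9,3.1,0.3,0],[0,1.2,4.1,0.3,0],[0,1.4,5.1,0.3,0]]
  ]
}}

```text
t: 24.15
tool_pos: [0.5953, -0.1639, 0.0697]
tool_rot: [-1.318, 2.85, -0.003]
contact_force: [2.7, -1.4, 0.6]
opening: 0.0002
grip_force: 1.3
```

Run:
```python
from h import *
o=ctrl.get_obs();p=np.array(o["tool_pos"]);print(o["t"],p,yaw(),o["opening"],o["contact_force"])
arc([226,221,216,211,206,201],-1,yoff=3)
```

```text
24.15 [ 0.59525548 -0.16394711  0.06972852] -130.3695937416079 0.00015224196043663718 [ 2.71710739 -1.35925132  0.55691351]
226 [0.2 1.2] turn 0.6 [ 0.585 -0.158]
221 [0.3 2.4] turn 5.6 [ 0.575 -0.151]
216 [0.3 3.6] turn 10.6 [ 0.566 -0.143]
211 [0.2 4.9] turn 15.6 [ 0.557 -0.134]
206 [-0.1  6.1] turn 20.6 [ 0.549 -0.124]
201 [-0.4  7.3] turn 25.6 [ 0.542 -0.114]
```

Request:
{"name": "servo_tool", "arguments": {
  "increments": [
    [[0,0.2,1.2,0,0.5],[0,0.3,2.4,0,5.5],[0,0.3,3.6,0,10.5],[0,0.2,4.9,0,15.5],[0,-0.1,6.1,0,20.5]]
  ]
}}

```text
t: 24.65
tool_pos: [0.5487, -0.1239, 0.0693]
tool_rot: [0.785, -3.042, 0.003]
contact_force: [0.2, -3.5, 3.7]
opening: -0.0001
grip_force: 1.7
```

Run:
```python
from h import *
o=ctrl.get_obs();p=np.array(o["tool_pos"]);print(o["t"],p,yaw(),o["opening"],o["contact_force"])
arc([201,196,191,186,181],-1,yoff=3)
print("then");arc([176,171,166,161,156,151,146,142,138],-1,yoff=3)
```

```text
24.65 [ 0.54870354 -0.1239349   0.06925843] -151.0682237109477 -0.00010997410870115829 [ 0.17291956 -3.4984335   3.74921051]
201 [0.  1.2] turn 4.9 [ 0.542 -0.114]
196 [0.  2.5] turn 9.9 [ 0.536 -0.103]
191 [-0.1  3.7] turn 14.9 [ 0.531 -0.091]
186 [-0.3  4.9] turn 19.9 [ 0.527 -0.08 ]
181 [-0.6  6.1] turn 24.9 [ 0.524 -0.068]
then
176 [-1.   7.3] turn 29.9 [ 0.523 -0.055]
171 [-1.6  8.4] turn 34.9 [ 0.522 -0.043]
166 [-2.2  9.5] turn 39.9 [ 0.522 -0.03 ]
161 [-2.9 10.5] turn 44.9 [ 0.523 -0.018]
156 [-3.7 11.4] turn 49.9 [ 0.526 -0.006]
151 [-4.6 12.3] turn 54.9 [0.529 0.006]
146 [-5.5 13.1] turn 59.9 [0.534 0.018]
142 [-6.3 13.7] turn 63.9 [0.538 0.026]
138 [-7.2 14.2] turn 67.9 [0.543 0.035]
```

Request:
{"name": "servo_tool", "arguments": {
  "increments": [
    [[0,0,1.2,0,5],[0,0,2.5,0,10],[0,-0.1,3.7,0,15],[0,-0.3,4.9,0,20],[0,-0.6,6.1,0,25]]
  ]
}}

```text
t: 25.15
tool_pos: [0.5239, -0.0677, 0.0688]
tool_rot: [0.108, -3.139, 0.003]
contact_force: [1.2, -2.5, 1.6]
opening: 0.0001
grip_force: 1.5
```

Request:
{"name": "servo_tool", "arguments": {
  "increments": [
    [[0,0,1.2,0,5],[0,0,2.5,0,10],[0,-0.1,3.7,0,15],[0,-0.3,4.9,0,20],[0,-0.6,6.1,0,25]]
  ]
}}

```text
t: 25.65
tool_pos: [0.525, -0.0064, 0.0684]
tool_rot: [-0.574, -3.086, 0.003]
contact_force: [-0.6, -3.2, 1.6]
opening: 0.0
grip_force: 1.5
```

Run:
```python
from h import *
o=ctrl.get_obs();p=np.array(o["tool_pos"]);print(o["t"],p,yaw(),o["opening"],o["contact_force"])
arc([152,149,146,143,141,140,139],-1,yoff=3)
```

```text
25.65 [ 0.52499293 -0.00636369  0.06842073] 158.94079112385637 1.104071750727669e-05 [-0.63053282 -3.24991726  1.55442374]
152 [0.  1.1] turn 3.9 [0.528 0.004]
149 [0.1 1.8] turn 6.9 [0.531 0.011]
146 [0.  2.5] turn 9.9 [0.534 0.018]
143 [-0.   3.3] turn 12.9 [0.537 0.024]
141 [-0.1  3.8] turn 14.9 [0.539 0.029]
140 [-0.1  4. ] turn 15.9 [0.54  0.031]
139 [-0.1  4.3] turn 16.9 [0.542 0.033]
```

Request:
{"name": "servo_tool", "arguments": {
  "increments": [
    [[0,0,0.9,0,3.5],[0,0,1.7,0,6.5],[0,0,2.4,0,9.5],[0,0,2.9,0,12],[0,0,3.2,0,13]]
  ]
}}

```text
t: 26.15
tool_pos: [0.5363, 0.0238, 0.068]
tool_rot: [-0.914, -3.002, 0.002]
contact_force: [-1.5, -1.6, -0.2]
opening: -0.0001
grip_force: 1.0
```

Request:
{"name": "servo_tool", "arguments": {
  "increments": [
    [[0,0,0.2,0,0],[0,0,0.4,0,0],[0,0,0.5,0,0]]
  ]
}}

```text
t: 26.45
tool_pos: [0.5402, 0.0278, 0.0682]
tool_rot: [-0.914, -3.004, 0.001]
contact_force: [-1.5, -0.1, -1.0]
opening: 0.0001
grip_force: 0.8
```

Request:
{"name": "servo_tool", "arguments": {
  "increments": [
    [[0,0,0.2,0,0],[0,0,0.4,0,0],[0,0,0.6,0,0]]
  ]
}}

```text
t: 26.75
tool_pos: [0.5411, 0.0291, 0.0682]
tool_rot: [-0.91, -3.0, 0.018]
contact_force: [-16.6, -19.0, 10.4]
opening: 0.0
grip_force: 12.8
```

Request:
{"name": "servo_tool", "arguments": {
  "increments": [
    [[0,0,0.1,0,0],[0,0,0.2,0,0],[0,0,0.3,0,0]]
  ]
}}

```text
t: 27.05
tool_pos: [0.5412, 0.0293, 0.0682]
tool_rot: [-0.909, -2.997, 0.027]
contact_force: [-21.9, -25.9, 14.1]
opening: -0.0001
grip_force: 17.2
```

The plate is home. I'll back off, rise and go above the lever ball.

Request:
{"name": "servo_tool", "arguments": {
  "increments": [
    [[0,0,-2,0,0],[0,0,-3,-4,0],[0,0,-4,-9,0],[0,0,-4,-14,0],[0,0,-4,-19,0]]
  ]
}}

```text
t: 27.55
tool_pos: [0.5235, 0.0018, 0.2601]
tool_rot: [0.915, 3.004, 0.001]
contact_force: [1.0, -0.1, 0.5]
opening: 0.0002
grip_force: 0.0
```

Run:
```python
from h import *
o=ctrl.get_obs();p=np.array(o["tool_pos"]);print(o["t"],p,yaw(),o["contact_force"])
t=grab("top");s=grab("side");save(t,"t11.png");save(s,"s11.png")
Q=[]
for d in(t,s):
    u=proj(d,[.541,.175,.3078])[0].astype(int);h=10;c=d["img"][u[1]-h:u[1]+h,u[0]-h:u[0]+h].max(2)<45
    m=c.astype(np.uint8);cs=max(cv2.findContours(m,0,1)[0],key=cv2.contourArea).reshape(-1,2)
    (x,y),r=cv2.minEnclosingCircle(cs.astype(np.float32));Q.append((d,(x+u[0]-h,y+u[1]-h)));print(u,Q[-1][1],r)
print("ball",tri(Q))
go(.541,.175,.40,180)
```

```text
27.55 [0.5235492  0.00184483 0.26006724] 146.1129853780574 [ 1.03360987 -0.07575126  0.51358934]
[206 225] (np.float64(206.5), np.float64(225.5)) 6.041623115539551
[305 159] (np.float64(304.5), np.float64(149.0)) 7.500100135803223
ball [0.53526004 0.16877499 0.34594945]
go [0.541 0.175 0.4  ] shift [  8.37  15.24 -13.19] turn -33.9 rows>= 4.4
```

Request:
{"name": "servo_tool", "arguments": {
  "increments": [
    [[0,0,0,-4.5,-6],[0,1,2,-9,-12],[0,3,5,-13,-20],[0,5.5,9.5,-13,-28],[0,8,14,-13,-34]]
  ]
}}

```text
t: 28.15
tool_pos: [0.5356, 0.1587, 0.3906]
tool_rot: [-0.01, 3.135, 0.002]
contact_force: [-0.2, 0.9, -0.6]
opening: 0.0002
grip_force: 0.0
```

Request:
{"name": "servo_tool", "arguments": {
  "increments": [
    [[0,0,0,0,0],[0,0,0,0,0],[0,0,0,0,0]]
  ]
}}

```text
t: 28.45
tool_pos: [0.5347, 0.1566, 0.3873]
tool_rot: [0.003, -3.141, 0.0]
contact_force: [0.9, 0.1, -0.0]
opening: -0.0002
grip_force: 0.0
```

Run:
```python
from h import *
o=ctrl.get_obs();p=np.array(o["tool_pos"]);print(o["t"],p,yaw(),o["contact_force"])
w=grab("wrist");uv=proj(w,[.541,.175,.307])[0];print(uv)
x,y=uv.astype(int)
go(.541,.175,.35,180)
for f in np.radians([33,28,23,18,13,8,3,-2,-7,-12,-17,-22,-27,-31,-33]): print(np.round(np.degrees(f)),np.round([67.5-16*np.cos(f),22+16*np.sin(f)+1.5+1.9],1))
```

```text
28.45 [0.53473292 0.15655462 0.38728479] -179.90345675238643 [ 0.93775733  0.11451242 -0.01461888]
[349.38061692 269.94463794]
go [0.541 0.175 0.35 ] shift [-0.63  1.89  3.74] turn 0.0 rows>= 0.8
33.0 [54.1 34.1]
28.0 [53.4 32.9]
23.0 [52.8 31.7]
18.0 [52.3 30.3]
13.0 [51.9 29. ]
8.0 [51.7 27.6]
3.0 [51.5 26.2]
-2.0 [51.5 24.8]
-7.0 [51.6 23.5]
-12.0 [51.8 22.1]
-17.0 [52.2 20.7]
-22.0 [52.7 19.4]
-27.0 [53.2 18.1]
-31.0 [53.8 17.2]
-33.0 [54.1 16.7]
```

Request:
{"name": "servo_tool", "arguments": {
  "increments": [
    [[0,-0.6,1.9,0,0],[0,-0.6,1.9,2,0],[0,-0.6,1.9,4,0],[0,-0.6,1.9,4,0]]
  ]
}}

```text
t: 28.9
tool_pos: [0.5396, 0.1746, 0.344]
tool_rot: [0.0, -3.136, 0.002]
contact_force: [-0.3, -0.9, -0.6]
opening: -0.0
grip_force: 0.0
```

Request:
{"name": "servo_tool", "arguments": {
  "increments": [
    [[0,0.3,0,1,0],[0,0.7,0,1.9,0],[0,1.3,0,3,0],[0,1.8,0,4.4,0],[0,2.2,0,5.7,0]]
  ]
}}

```text
t: 29.4
tool_pos: [0.5185, 0.1758, 0.2934]
tool_rot: [-0.003, 3.139, 0.002]
contact_force: [-2.7, 0.2, 6.4]
opening: 0.0
grip_force: 3.0
```

Request:
{"name": "servo_tool", "arguments": {
  "increments": [
    [[0,0.2,0,1.4,0],[0,0.4,0,2.8,0],[0,0.4,0,4.2,0],[0,0.3,0,5.5,0],[0,0.1,0,6.9,0]]
  ]
}}

```text
t: 29.9
tool_pos: [0.518, 0.1759, 0.2239]
tool_rot: [-0.003, 3.139, 0.002]
contact_force: [-2.4, 0.1, 5.9]
opening: 0.0002
grip_force: 2.7
```

Request:
{"name": "servo_tool", "arguments": {
  "increments": [
    [[0,-0.4,0,1.4,0],[0,-0.9,0,2.7,0],[0,-1.4,0,3.9,0],[0,-1.9,0,4.7,0],[0,-2.2,0,5.2,0]]
  ]
}}

```text
t: 30.4
tool_pos: [0.54, 0.1759, 0.1707]
tool_rot: [-0.003, 3.141, 0.001]
contact_force: [-6.2, -0.2, 7.7]
opening: -0.0002
grip_force: 4.4
```

Request:
{"name": "servo_tool", "arguments": {
  "increments": [
    [[0,-0.1,0,0.3,0],[0,-0.2,0,0.6,0],[0,-0.2,0,0.9,0],[0,-0.2,0,0.9,0]]
  ]
}}

```text
t: 30.8
tool_pos: [0.5418, 0.176, 0.1672]
tool_rot: [0.004, -3.141, 0.0]
contact_force: [-17.6, -3.4, 27.6]
opening: -0.0004
grip_force: 13.9
```

Request:
{"name": "servo_tool", "arguments": {
  "increments": [
    [[0,0,0,0.2,0],[0,0,0,0.3,0],[0,0,0,0.3,0],[0,0,0,0.3,0],[0,0,0,0.3,0]]
  ]
}}

```text
t: 31.3
tool_pos: [0.5423, 0.176, 0.1662]
tool_rot: [-0.004, 3.141, -0.001]
contact_force: [-20.3, -4.5, 34.5]
opening: 0.0003
grip_force: 17.3
```

Run:
```python
from h import *
o=ctrl.get_obs();p=np.array(o["tool_pos"]);print(o["t"],p,yaw(),o["contact_force"])
t=grab("top");s=grab("side")
for d in (t,s): print(proj(d,[.541,.175,.133]))
u=proj(s,[.541,.12,.17])[0].astype(int)
cv2.imwrite("pics/s12.png",cv2.resize(s["img"][u[1]-70:u[1]+70,u[0]-70:u[0]+70],(560,560))[:,:,::-1])
```

```text
31.3 [0.54227478 0.17604137 0.16620559] -179.85085773532893 [-20.32843715  -4.54007903  34.45700142]
[[217.81517996 240.54592432]]
[[307.65600832 206.00944935]]
```

Lever at its stop. Following it back up.

Request:
{"name": "servo_tool", "arguments": {
  "increments": [
    [[0,0.3,0,-1.5,0],[0,0.8,0,-2.8,0],[0,1.4,0,-4.2,0],[0,1.9,0,-5.6,0],[0,2.3,0,-7,0]]
  ]
}}

```text
t: 31.9
tool_pos: [0.5198, 0.176, 0.2304]
tool_rot: [-0.003, 3.137, 0.001]
contact_force: [3.4, 0.6, 4.2]
opening: 0.0003
grip_force: 2.0
```

Request:
{"name": "servo_tool", "arguments": {
  "increments": [
    [[0,0.1,0,-1.4,0],[0,0.1,0,-2.8,0],[0,0,0,-4.2,0],[0,-0.3,0,-5.5,0],[0,-0.6,0,-6.9,0]]
  ]
}}

```text
t: 32.4
tool_pos: [0.5246, 0.176, 0.2971]
tool_rot: [0.004, -3.14, 0.0]
contact_force: [1.7, -0.3, 1.9]
opening: -0.0
grip_force: 1.1
```

Request:
{"name": "servo_tool", "arguments": {
  "increments": [
    [[0,-0.4,0,-1.3,0],[0,-1,0,-2.6,0],[0,-1.6,0,-4.2,0],[0,-1.6,0,-7,0],[0,-1.6,0,-10,0]]
  ]
}}

```text
t: 32.9
tool_pos: [0.5401, 0.176, 0.3958]
tool_rot: [0.004, -3.136, 0.001]
contact_force: [0.5, -0.1, -0.3]
opening: -0.0002
grip_force: 0.0
```

Run:
```python
from h import *
o=ctrl.get_obs();p=np.array(o["tool_pos"]);print(o["t"],p,yaw(),o["contact_force"])
go(.52,.0,.38,145)
t=grab("top");s=grab("side")
for d in(s,t):
    for P in([.541,.175,.307],[.554,.0466,.064]):
        u=proj(d,P)[0].round().astype(int);print(u,d["img"][u[1]-1:u[1]+2,u[0]-1:u[0]+2].mean((0,1)))
```

```text
32.9 [0.54010476 0.17600661 0.39577438] -179.85319692947525 [ 0.48083    -0.10239189 -0.30175405]
go [0.52 0.   0.38] shift [  2.05 -17.59   1.6 ] turn 35.1 rows>= 4.1
[305 159] [39.         31.         27.44444444]
[319 251] [47.77777778 40.88888889 35.22222222]
[206 225] [130.44444444  68.          59.11111111]
[270 240] [33.22222222 33.22222222 36.33333333]
```

Request:
{"name": "servo_tool", "arguments": {
  "increments": [
    [[0,-0.3,-4,0,0],[0,-0.6,-8,0,0],[4.5,-1,-12.5,2,0],[4.5,-1,-12.5,6,0],[4.5,-1,-12.5,10,0]]
  ]
}}

```text
t: 33.5
tool_pos: [0.5508, 0.0497, 0.2949]
tool_rot: [-0.0, -3.141, -0.001]
contact_force: [0.5, -0.5, 0.1]
opening: 0.043
grip_force: 0.0
```

Request:
{"name": "servo_tool", "arguments": {
  "increments": [
    [[4.5,0,0,4,0],[4.5,0,0,8,0],[4.5,0,0,12,0],[4.5,0,0,15,0],[4.5,0,0,15,0]]
  ]
}}

```text
t: 34.0
tool_pos: [0.5461, 0.0513, 0.1395]
tool_rot: [0.004, -3.127, -0.001]
contact_force: [-0.3, -0.1, -0.1]
opening: 0.0449
grip_force: 0.0
```

Run:
```python
from h import *
o=ctrl.get_obs();p=np.array(o["tool_pos"]);print(o["t"],p,yaw(),o["opening"],o["contact_force"])
w=grab("wrist");save(w,"w13.png");uk=proj(w,[.5555,.0504,.064])[0];print(uk)
x,y=uk.astype(int);m=(w["img"][y-40:y+40,x-40:x+40].max(2)<60).astype(np.uint8)
for c in cv2.findContours(m,0,1)[0]:
    if cv2.contourArea(c)>60: print(rect(w,c.reshape(-1,2)+[x-40.,y-40.],.067),cv2.boundingRect(c))
go(.552,.0504,.074,180)
```

```text
34.0 [0.54607888 0.05134335 0.13946559] -179.8526561771355 0.044880199144238755 [-0.31367868 -0.13178009 -0.114983  ]
[316.5411805  279.58932434]
(array([0.5514, 0.0478]), array([20.7, 41.8]), np.float32(179.2)) (18, 0, 37, 70)
go [0.552 0.05  0.074] shift [-0.42 -0.09  6.91] turn 0.1 rows>= 1.4
```

Request:
{"name": "servo_tool", "arguments": {
  "increments": [
    [[4.5,-0.1,0,3,0],[4.5,-0.1,0,5,0],[4.5,-0.1,0,6.8,0],[4.5,-0.1,0,6.8,0],[4.5,-0.1,0,6.8,0]]
  ]
}}

```text
t: 34.55
tool_pos: [0.553, 0.0511, 0.0806]
tool_rot: [-0.004, 3.139, -0.0]
contact_force: [-0.1, -0.5, 0.5]
opening: 0.0449
grip_force: 0.0
```

Request:
{"name": "servo_tool", "arguments": {
  "increments": [
    [[1,0,0,0,0],[1,0,0,0,0],[1,0,0,0,0],[1,0,0,0,0],[1,0,0,0,0]]
  ],
  "newtons": 40
}}

```text
t: 35.05
tool_pos: [0.5535, 0.048, 0.0815]
tool_rot: [-0.005, 3.138, -0.011]
contact_force: [-1.7, -10.3, 4.4]
opening: 0.0174
grip_force: 38.7
```

Run:
```python
from h import *
o=ctrl.get_obs();p=np.array(o["tool_pos"]);print(o["t"],p,yaw(),o["opening"],o["contact_force"])
# tool keeps its offset from the knob; rotate offset not at all
a0=np.radians(140.3);k0=np.array([np.cos(a0),np.sin(a0)])*.1405;M=R.from_rotvec(o["tool_rot"]).as_matrix()
for th in range(146,247,6):
    a=np.radians(th);d=np.r_[np.array([np.cos(a),np.sin(a)])*.1405-k0,0]*100;print(th,(M.T@d).round(1)[:2],end=" ")
```

```text
35.05 [0.55352885 0.04795752 0.08148036] -179.8218025567519 0.01740305513496189 [ -1.7285311  -10.30595375   4.40252364]
146 [ 0.8 -1.1] 152 [ 1.6 -2.4] 158 [ 2.2 -3.7] 164 [ 2.7 -5.1] 170 [ 3.  -6.5] 176 [ 3.2 -8. ] 182 [ 3.3 -9.5] 188 [  3.1 -10.9] 194 [  2.9 -12.4] 200 [  2.4 -13.8] 206 [  1.9 -15.1] 212 [  1.2 -16.4] 218 [  0.3 -17.6] 224 [ -0.6 -18.7] 230 [ -1.7 -19.7] 236 [ -2.9 -20.6] 242 [ -4.1 -21.4]
```

Request:
{"name": "servo_tool", "arguments": {
  "increments": [
    [[1,0.4,-0.5,0,0],[1,0.9,-1.1,0,0],[1,1.6,-2.4,0,0],[1,2.2,-3.7,0,0],[1,2.7,-5.1,0,0]]
  ]
}}

```text
t: 35.55
tool_pos: [0.5263, 0.0011, 0.0815]
tool_rot: [-0.006, 3.138, 0.005]
contact_force: [0.6, 6.5, 4.2]
opening: 0.0174
grip_force: 39.6
```

Request:
{"name": "servo_tool", "arguments": {
  "increments": [
    [[1,0.3,-1.4,0,0],[1,0.5,-2.9,0,0],[1,0.6,-4.4,0,0],[1,0.4,-5.8,0,0],[1,0.2,-7.3,0,0]]
  ]
}}

```text
t: 36.05
tool_pos: [0.5241, -0.0725, 0.0816]
tool_rot: [-0.006, 3.14, 0.003]
contact_force: [-2.6, 5.3, 6.8]
opening: 0.0179
grip_force: 38.9
```

Run:
```python
from h import *
o=ctrl.get_obs();p=np.array(o["tool_pos"]);print(o["t"],p,yaw(),o["opening"],o["contact_force"])
v=p[:2]-[.664,-.0396];print(np.hypot(*v),np.degrees(np.arctan2(*v[::-1]))%360)
```

```text
36.05 [ 0.524072   -0.07246359  0.08161965] -179.78112309673477 0.017877062572025818 [-2.55600064  5.32325682  6.78714249]
0.14373538227963825 193.2169886962034
```

Request:
{"name": "servo_tool", "arguments": {
  "increments": [
    [[1,-0.5,-1.4,0,0],[1,-1,-2.7,0,0],[1,-1.7,-4,0,0],[1,-2.6,-5.2,0,0],[1,-3.5,-6.3,0,0]]
  ]
}}

```text
t: 36.55
tool_pos: [0.56, -0.1357, 0.0819]
tool_rot: [-0.005, 3.139, 0.002]
contact_force: [-0.4, 5.9, 6.7]
opening: 0.0175
grip_force: 39.1
```

Request:
{"name": "servo_tool", "arguments": {
  "increments": [
    [[1,-1.1,-1,0,0],[1,-2.3,-1.9,0,0],[1,-3.3,-2.6,0,0],[1,-3.8,-2.9,0,0],[1,-3.8,-2.9,0,0]]
  ]
}}

```text
t: 37.05
tool_pos: [0.5959, -0.1616, 0.0821]
tool_rot: [0.004, -3.137, -0.012]
contact_force: [-12.8, 14.4, 18.1]
opening: 0.0173
grip_force: 40.5
```

Run:
```python
from h import *
o=ctrl.get_obs();p=np.array(o["tool_pos"]);print(o["t"],p,yaw(),o["opening"],o["contact_force"])
v=p[:2]-[.664,-.0396];print(np.hypot(*v),np.degrees(np.arctan2(*v[::-1]))%360)
```

```text
37.05 [ 0.5959382  -0.16161076  0.08206102] -179.84426525187223 0.017315217182555777 [-12.82228512  14.36802367  18.07228646]
0.13971053848794546 240.845720386984
```

Request:
{"name": "servo_tool", "arguments": {
  "increments": [
    [[3,0.2,0.2,0,0],[4.5,0.2,0.2,0,0],[4.5,0.2,0.2,0,0],[4.5,0.2,0.2,-4,0],[4.5,0.2,0.2,-8,0]]
  ]
}}

```text
t: 37.55
tool_pos: [0.5932, -0.1626, 0.1577]
tool_rot: [0.003, -3.138, -0.002]
contact_force: [0.9, -0.3, 0.7]
opening: 0.0451
grip_force: 0.0
```

Request:
{"name": "servo_tool", "arguments": {
  "increments": [
    [[4.5,-1,2.5,-3,-5],[4.5,-2,5,-5,-9.5],[4.5,-2.2,5.5,-5,-9.5],[4.5,-2.2,5.5,-5,-9.5],[4.5,-2.2,5.5,-5,-9.5]]
  ]
}}

```text
t: 38.05
tool_pos: [0.6153, -0.1081, 0.2067]
tool_rot: [0.262, -3.128, -0.001]
contact_force: [0.1, 0.1, -0.8]
opening: 0.0451
grip_force: 0.0
```

Run:
```python
from h import *
o=ctrl.get_obs();p=np.array(o["tool_pos"]);print(o["t"],p,yaw(),o["opening"],o["contact_force"])
w=grab("wrist");save(w,"w14.png");t=grab("top");s=grab("side")
for n,P in(("ob",[.565,-.0985,.0425]),("sm",[.554,-.0333,.0425])):
    print(n,proj(w,P)[0])
    for v in(235,):
        x,y=proj(w,P)[0].astype(int);g=w["img"][y-50:y+50,x-50:x+50].min(2)
        for th in(150,200,225,240):
            n_,l,st,ce=cv2.connectedComponentsWithStats((g>th).astype(np.uint8))
            print(th,[(st[i].tolist(),onz(w,[ce[i]+[x-50,y-50]],.0425)[0,:2].round(4)) for i in range(1,n_) if st[i,4]>300])
for d in(s,t):
    u=proj(d,[.541,.175,.307])[0].round().astype(int);print(u,d["img"][u[1]-1:u[1]+2,u[0]-1:u[0]+2].mean((0,1)))
```

```text
38.05 [ 0.61525079 -0.10813779  0.20669395] -170.41357296149468 0.045129360939737406 [ 0.12652104  0.10305412 -0.82628865]
ob [340.9426492  167.79791205]
150 [([8, 0, 92, 92, 7359], array([ 0.5615, -0.0974]))]
200 [([9, 0, 91, 90, 4099], array([ 0.5538, -0.0906])), ([37, 23, 27, 54, 1437], array([ 0.564 , -0.0996]))]
225 [([37, 23, 27, 54, 1391], array([ 0.564 , -0.0997]))]
240 [([37, 24, 27, 52, 921], array([ 0.5615, -0.0981]))]
sm [425.52310488 168.08261813]
150 [([34, 0, 66, 100, 5117], array([ 0.5476, -0.0192])), ([0, 14, 34, 76, 1738], array([ 0.5657, -0.0614]))]
200 [([34, 0, 58, 90, 3569], array([ 0.5444, -0.0225])), ([0, 14, 34, 75, 1675], array([ 0.5652, -0.0618]))]
225 [([48, 35, 19, 29, 338], array([ 0.551 , -0.0279]))]
240 []
[305 159] [127.          73.22222222  64.        ]
[206 225] [35.44444444 34.77777778 38.        ]
```

Request:
{"name": "servo_tool", "arguments": {
  "increments": [
    [[4,2.5,0.1,3,0],[4,4.85,0.1,6,0],[4,4.85,0.1,9,0],[4,4.85,0.1,12,0],[4,4.85,0.1,13,0]]
  ]
}}

```text
t: 38.7
tool_pos: [0.5651, -0.1145, 0.0742]
tool_rot: [0.262, -3.124, -0.005]
contact_force: [-0.5, -0.1, 0.1]
opening: 0.04
grip_force: 0.0
```

Request:
{"name": "servo_tool", "arguments": {
  "increments": [
    [[3.8,0,0,0,0],[3.8,0,0,0,0],[3.8,0,0,0,0]]
  ]
}}

```text
t: 39.0
tool_pos: [0.5698, -0.1154, 0.0808]
tool_rot: [-0.264, 3.127, -0.002]
contact_force: [-0.2, 0.0, -1.3]
opening: 0.038
grip_force: 0.0
```

Run:
```python
from h import *
o=ctrl.get_obs();p=np.array(o["tool_pos"]);print(o["t"],p,yaw(),o["opening"])
go(.5643,-.0993,.0535,189.5)
```

```text
39.0 [ 0.56978291 -0.11540627  0.08081017] -170.3577586453075 0.038004498241235744
go [ 0.564 -0.099  0.054] shift [0.28 1.68 2.73] turn 0.1 rows>= 0.6
```

Request:
{"name": "servo_tool", "arguments": {
  "increments": [
    [[3.8,0.3,1.7,0,0],[3.8,0.3,1.7,0,0],[3.8,0.3,1.7,1.5,0],[3.8,0.3,1.7,2.6,0],[3.8,0.3,1.7,2.6,0]]
  ]
}}

```text
t: 39.5
tool_pos: [0.5624, -0.0986, 0.0516]
tool_rot: [0.264, -3.13, -0.0]
contact_force: [0.5, -0.1, -0.3]
opening: 0.038
grip_force: 0.0
```

Request:
{"name": "servo_tool", "arguments": {
  "increments": [
    [[3.8,0,0,0,0],[3.8,0,0,0,0],[3.8,0,0,0,0]]
  ]
}}

```text
t: 39.8
tool_pos: [0.5621, -0.0986, 0.052]
tool_rot: [0.264, -3.129, -0.001]
contact_force: [0.0, -0.6, -0.1]
opening: 0.0381
grip_force: 0.0
```

Request:
{"name": "servo_tool", "arguments": {
  "increments": [
    [[1,0,0,0,0],[1,0,0,0,0],[1,0,0,0,0],[1,0,0,0,0],[1,0,0,0,0]]
  ],
  "newtons": 50
}}

```text
t: 40.3
tool_pos: [0.5627, -0.0986, 0.0529]
tool_rot: [-0.264, 3.13, -0.0]
contact_force: [0.1, -1.2, 1.7]
opening: 0.0203
grip_force: 49.3
```

Gripped at the expected opening. Lift and carry to the tray.

Request:
{"name": "servo_tool", "arguments": {
  "increments": [
    [[1,0,0,-2,0],[1,0,0,-5,0],[1,0,0,-9,0],[1,0,0,-13,0],[1,0,0,-13,0]]
  ]
}}

```text
t: 40.8
tool_pos: [0.566, -0.0996, 0.19]
tool_rot: [-0.263, 3.119, -0.007]
contact_force: [-0.8, -0.9, -0.8]
opening: 0.0204
grip_force: 49.5
```

Run:
```python
from h import *
o=ctrl.get_obs();p=np.array(o["tool_pos"]);print(o["t"],p,yaw(),o["opening"],o["grip_force"])
go(.464,.305,.16,189.5)
t=grab("top");u=proj(t,[.47,.338,.006])[0];print(u)
x,y=u.astype(int);h=cv2.cvtColor(t["img"],cv2.COLOR_RGB2HSV)[y-45:y+45,x-55:x+55];print(h[45,55],h[45,0])
```

```text
40.8 [ 0.56600931 -0.09956949  0.18996295] -170.34527285545522 0.020433999622872928 49.49998497962952
go [0.464 0.305 0.16 ] shift [ 3.3  41.61  2.74] turn 0.2 rows>= 8.4
[166.25604735 276.79475894]
[ 15 168 193] [ 16 148 158]
```

Request:
{"name": "servo_tool", "arguments": {
  "increments": [
    [[1,2.2,3.4,0,0],[1,4.4,6.8,0,0],[1,6.6,10.3,0,0],[1,8.8,13.7,0,0],[1,10.9,17.1,0,0]]
  ]
}}

```text
t: 41.35
tool_pos: [0.4238, 0.0527, 0.1801]
tool_rot: [0.263, -3.126, -0.001]
contact_force: [0.3, 0.1, -0.5]
opening: 0.0203
grip_force: 49.5
```

Request:
{"name": "servo_tool", "arguments": {
  "increments": [
    [[1,-0.8,4.9,0,0],[1,-1.7,9.8,0,0],[1,-2.5,14.7,0,0],[1,-3.4,19.6,0,0],[1,-6,22.5,0,0]]
  ]
}}

```text
t: 41.85
tool_pos: [0.4449, 0.2862, 0.1801]
tool_rot: [0.269, -3.126, 0.001]
contact_force: [0.6, -0.2, -0.8]
opening: 0.0205
grip_force: 49.5
```

Request:
{"name": "servo_tool", "arguments": {
  "increments": [
    [[1,-1.7,2,3,0],[1,-1.7,2,6,0],[1,-1.7,2,6,0],[1,-1.7,2,6,0]]
  ]
}}

```text
t: 42.25
tool_pos: [0.4597, 0.3054, 0.1206]
tool_rot: [0.264, -3.126, 0.003]
contact_force: [-1.0, -0.5, 0.1]
opening: 0.0205
grip_force: 49.5
```

Run:
```python
from h import *
o=ctrl.get_obs();p=np.array(o["tool_pos"]);print(o["t"],p,yaw(),o["opening"],o["grip_force"])
go(.464,.305,.031,189.5)
w=grab("wrist");t=grab("top");save(w,"w15.png")
for P in([.5647,.436,.022],[.5274,.216,.022],[.3698,.2544,.022],[.4148,.4668,.022]):print(proj(w,P))
print(onz(t,[(131,243),(209,254),(195,312),(119,297)],.022))
cv2.imwrite("pics/c15.png",np.hstack([cv2.resize(t["img"][215:335,100:230],(390,360)),cv2.resize(w["img"],(400,360))])[:,:,::-1])
```

```text
42.25 [0.45973715 0.30536361 0.12063898] -170.354281362485 0.020481175511167852 49.5192414522171
go [0.464 0.305 0.031] shift [-0.45 -0.1   8.96] turn 0.1 rows>= 1.8
[[468.569719   413.64886124]]
[[172.3930216  324.00951113]]
[[257.06518884  88.89718736]]
[[579.11189428 225.53670195]]
[[0.56472756 0.43597279 0.022     ]
 [0.527428   0.21599484 0.022     ]
 [0.36976422 0.25443869 0.022     ]
 [0.41479962 0.46683029 0.022     ]]
```

View pics/c15.png

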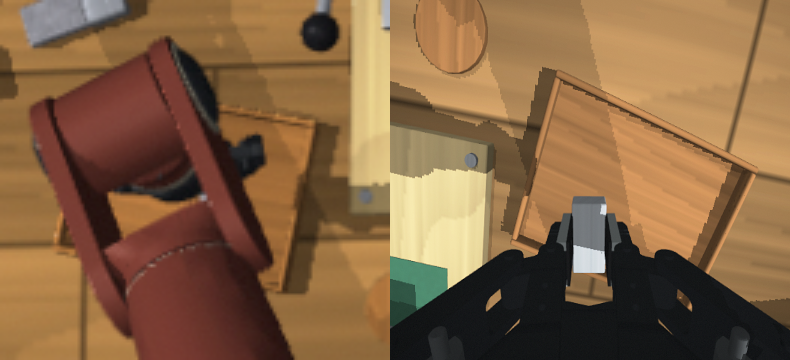

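The wrist view shows the tray under the held blank: near right corner (272,93), near left corner (584,224). The spot is well inside the walls, so I'll lower it.

Request:
{"name": "servo_tool", "arguments": {
  "increments": [
    [[1,-0.3,0,3,0],[1,-0.4,0,6,0],[1,-0.4,0,8,0],[1,-0.4,0,8.7,0],[1,-0.4,0,8.7,0]]
  ]
}}

```text
t: 42.85
tool_pos: [0.4653, 0.3066, 0.0361]
tool_rot: [-0.263, 3.13, 0.0]
contact_force: [0.5, 0.7, -0.5]
opening: 0.0206
grip_force: 49.5
```

Request:
{"name": "servo_tool", "arguments": {
  "increments": [
    [[1,0,0,0.2,0],[1,0,0,0.3,0],[1,0,0,0.3,0],[1,0,0,0.3,0]]
  ]
}}

```text
t: 43.25
tool_pos: [0.4656, 0.3071, 0.0335]
tool_rot: [-0.264, 3.129, 0.001]
contact_force: [0.1, -0.4, -1.2]
opening: 0.0206
grip_force: 49.5
```

Request:
{"name": "servo_tool", "arguments": {
  "increments": [
    [[1,0,0,0.1,0],[1,0,0,0.2,0],[1,0,0,0.3,0],[1,0,0,0.3,0],[1,0,0,0.3,0]]
  ]
}}

```text
t: 43.75
tool_pos: [0.4652, 0.3069, 0.0303]
tool_rot: [0.264, -3.13, 0.0]
contact_force: [-2.3, -2.2, 5.5]
opening: 0.0201
grip_force: 50.2
```

Request:
{"name": "servo_tool", "arguments": {
  "increments": [
    [[2.4,0,0,0,0],[3,0,0,0,0],[3.6,0,0,0,0],[3.6,0,0,-0.5,0],[3.6,0,0,-2,0]]
  ]
}}

```text
t: 44.25
tool_pos: [0.4639, 0.3062, 0.0487]
tool_rot: [0.264, -3.127, 0.002]
contact_force: [-0.4, -0.5, -0.6]
opening: 0.0358
grip_force: 0.0
```

Request:
{"name": "servo_tool", "arguments": {
  "increments": [
    [[4,0,0,-4,0],[4,0,0,-9,0],[4,0,0,-13,0],[4,2,-3,-13.5,0],[4,4,-7,-13.5,0]]
  ]
}}

```text
t: 44.75
tool_pos: [0.4389, 0.2319, 0.1895]
tool_rot: [-0.268, 3.123, 0.003]
contact_force: [0.9, -0.7, -0.1]
opening: 0.0401
grip_force: 0.0
```

Run:
```python
from h import *
o=ctrl.get_obs();p=np.array(o["tool_pos"]);print(o["t"],p,yaw(),o["opening"],o["grip_force"])
go(.43,.05,.18,189.5)
M=R.from_rotvec(o["tool_rot"]).as_matrix()
print((M.T@np.array([.615-.43,-.08-.05,0])*100).round(1))
```

```text
44.75 [0.43889959 0.23185018 0.18950187] -170.1914788930348 0.04013384699960531 0.0
go [0.43 0.05 0.18] shift [  3.98 -17.77   0.9 ] turn 0.3 rows>= 3.6
[-16.  -16.    0.1]
```

Now the disc: go to a viewing place behind it.

Request:
{"name": "servo_tool", "arguments": {
  "increments": [
    [[4,1,-4.5,0,0],[4,2,-9,0,0],[4,3,-13.5,0,0],[4,4,-17.8,0,0],[4,1,-21,0,0]]
  ]
}}

```text
t: 45.25
tool_pos: [0.46, 0.0204, 0.1853]
tool_rot: [-0.261, 3.13, -0.001]
contact_force: [1.1, 1.2, 0.6]
opening: 0.0402
grip_force: 0.0
```

Request:
{"name": "servo_tool", "arguments": {
  "increments": [
    [[4,-3,-3.2,0,0],[4,-6,-6,-0.5,0],[4,-9,-9,-1,0],[4,-12,-12,-2,0],[4,-13,-12.6,-2,0]]
  ]
}}

```text
t: 45.75
tool_pos: [0.6153, -0.0828, 0.2078]
tool_rot: [-0.26, 3.126, -0.004]
contact_force: [0.1, -0.6, 0.3]
opening: 0.0398
grip_force: 0.0
```

Request:
{"name": "servo_tool", "arguments": {
  "increments": [
    [[4,0,0,0,0],[4,0,0,0,0],[4,0,0,0,0]]
  ]
}}

```text
t: 46.05
tool_pos: [0.6109, -0.0789, 0.2045]
tool_rot: [0.266, -3.129, -0.001]
contact_force: [-0.8, -0.5, -0.4]
opening: 0.04
grip_force: 0.0
```

Run:
```python
from h import *
o=ctrl.get_obs();p=np.array(o["tool_pos"]);print(o["t"],p,yaw(),o["opening"])
w=grab("wrist");save(w,"w16.png")
P=[.554,-.0333,.0425];x,y=proj(w,P)[0].astype(int);print(x,y)
c=w["img"][y-40:y+40,x-40:x+40];g=cv2.GaussianBlur(cv2.cvtColor(c,cv2.COLOR_RGB2GRAY),(3,3),0)
H=cv2.HoughCircles(cv2.resize(g,None,fx=3,fy=3),cv2.HOUGH_GRADIENT,1,30,param1=80,param2=20,minRadius=36,maxRadius=75)
if H is not None:
    for q in H[0][:5]: print((q/3).round(1),onz(w,[(x-40+q[0]/3,y-40+q[1]/3)],.0425)[0])
go(.554,-.0333,.075,189.5)
```

```text
46.05 [ 0.61087206 -0.07892876  0.20445514] -170.2920340018358 0.04001167324212554
388 167
[39.8 39.8 19.1] [ 0.55388411 -0.03397655  0.0425    ]
go [ 0.554 -0.033  0.075] shift [ 4.83  5.45 12.96] turn 0.2 rows>= 3.0
```

Request:
{"name": "servo_tool", "arguments": {
  "increments": [
    [[4.2,2.5,2.7,2,0],[4.2,4.8,5.4,4,0],[4.2,4.8,5.4,8,0],[4.2,4.8,5.4,12,0],[4.2,4.8,5.4,12.5,0]]
  ]
}}

```text
t: 46.6
tool_pos: [0.5505, -0.0331, 0.0742]
tool_rot: [0.265, -3.12, -0.005]
contact_force: [-1.0, -0.3, -1.8]
opening: 0.042
grip_force: 0.0
```

Request:
{"name": "servo_tool", "arguments": {
  "increments": [
    [[4.2,0,0,0,0],[4.2,0,0,0,0],[4.2,0,0,0,0]]
  ]
}}

```text
t: 46.9
tool_pos: [0.5576, -0.0352, 0.0826]
tool_rot: [-0.264, 3.126, -0.002]
contact_force: [-0.1, -0.4, 0.6]
opening: 0.0421
grip_force: 0.0
```

Run:
```python
from h import *
o=ctrl.get_obs();p=np.array(o["tool_pos"]);print(o["t"],p,yaw(),o["opening"])
go(.5538,-.0338,.052,189.5)
```

```text
46.9 [ 0.55764973 -0.03519247  0.08257538] -170.35377990996523 0.04212354816963827
go [ 0.554 -0.034  0.052] shift [0.37 0.21 3.06] turn 0.1 rows>= 0.6
```

Request:
{"name": "servo_tool", "arguments": {
  "increments": [
    [[4.2,0.2,0.1,1,0],[4.2,0.2,0.1,2,0],[4.2,0.2,0.1,2.7,0],[4.2,0.2,0.1,2.7,0],[4.2,0.2,0.1,2.7,0]]
  ]
}}

```text
t: 47.4
tool_pos: [0.5532, -0.0341, 0.0521]
tool_rot: [0.264, -3.129, -0.0]
contact_force: [-0.1, -0.5, 0.3]
opening: 0.0419
grip_force: 0.0
```

Request:
{"name": "servo_tool", "arguments": {
  "increments": [
    [[4.2,0,0,0,0],[4.2,0,0,0,0]]
  ]
}}

```text
t: 47.6
tool_pos: [0.5536, -0.0342, 0.0527]
tool_rot: [0.264, -3.13, -0.0]
contact_force: [-0.1, -0.4, 0.0]
opening: 0.042
grip_force: 0.0
```

Request:
{"name": "servo_tool", "arguments": {
  "increments": [
    [[1,0,0,0,0],[1,0,0,0,0],[1,0,0,0,0],[1,0,0,0,0],[1,0,0,0,0]]
  ]
}}

```text
t: 48.1
tool_pos: [0.5539, -0.0342, 0.0531]
tool_rot: [-0.264, 3.13, -0.0]
contact_force: [-0.3, 0.4, 4.1]
opening: 0.0221
grip_force: 49.0
```

Request:
{"name": "servo_tool", "arguments": {
  "increments": [
    [[1,0,0,-2,0],[1,0,0,-5,0],[1,0,0,-9,0],[1,0,0,-13,0],[1,0,0,-13,0]]
  ]
}}

```text
t: 48.6
tool_pos: [0.5571, -0.0348, 0.1897]
tool_rot: [-0.263, 3.119, -0.005]
contact_force: [-0.1, 0.1, 0.5]
opening: 0.022
grip_force: 49.0
```

Run:
```python
from h import *
o=ctrl.get_obs();p=np.array(o["tool_pos"]);print(o["t"],p,yaw(),o["opening"],o["grip_force"])
go(.43,.08,.18,189.5)
M=R.from_rotvec(o["tool_rot"]).as_matrix()
print((M.T@np.array([.43-.43,.30-.08,0])*100).round(1),(M.T@np.array([.48-.43,.39-.08,0])*100).round(1))
```

```text
48.6 [ 0.55714104 -0.03481136  0.18973836] -170.34522641590712 0.02199373092041921 48.971319794654846
go [0.43 0.08 0.18] shift [10.62 13.45  0.8 ] turn 0.2 rows>= 3.4
[-3.7 21.7 -0.1] [-10.1  29.7  -0. ]
```

Request:
{"name": "servo_tool", "arguments": {
  "increments": [
    [[1,3,3.6,0,0],[1,6,7.2,0,0],[1,9,10.8,0,0],[1,10.6,13.5,0,0],[1,9.8,18,0,0]]
  ]
}}

```text
t: 49.1
tool_pos: [0.4241, 0.1267, 0.1811]
tool_rot: [0.26, -3.129, 0.001]
contact_force: [1.7, 0.0, -0.5]
opening: 0.0219
grip_force: 49.1
```

Request:
{"name": "servo_tool", "arguments": {
  "increments": [
    [[1,-1,4.7,0,0],[1,-2,9.4,0,0],[1,-3,14,0,0],[1,-5.5,18.3,0,0],[1,-8.5,22,0,0]]
  ]
}}

```text
t: 49.6
tool_pos: [0.4727, 0.3603, 0.1813]
tool_rot: [0.267, -3.129, 0.001]
contact_force: [0.3, -0.2, -0.7]
opening: 0.0219
grip_force: 49.1
```

Request:
{"name": "servo_tool", "arguments": {
  "increments": [
    [[1,-0.8,3.2,1,0],[1,-0.8,3.2,5,0],[1,-0.8,3.2,8,0],[1,-0.8,3.2,8,0],[1,-0.8,3.2,8,0]]
  ]
}}

```text
t: 50.1
tool_pos: [0.4756, 0.3904, 0.1017]
tool_rot: [0.264, -3.128, 0.002]
contact_force: [1.0, 1.3, 0.7]
opening: 0.0223
grip_force: 49.1
```

Run:
```python
from h import *
o=ctrl.get_obs();p=np.array(o["tool_pos"]);print(o["t"],p,yaw(),o["opening"],o["grip_force"])
go(.478,.385,.031,189.5)
w=grab("wrist");save(w,"w17.png")
# tray wall edge reference: inner dark/bright; project tray centre estimate
for P in([.464,.306,.02],[.5647,.436,.022],[.4148,.4668,.022]): print(proj(w,P))
```

```text
50.1 [0.47557743 0.39041694 0.10166202] -170.35507900222632 0.02230073994157129 49.13850009441376
go [0.478 0.385 0.031] shift [-0.16 -0.57  7.07] turn 0.1 rows>= 1.4
[[177.70831343 217.20811773]]
[[363.57685859 397.52394171]]
[[471.57590326 180.13008004]]
```

Request:
{"name": "servo_tool", "arguments": {
  "increments": [
    [[1,-0.2,-0.5,2,0],[1,-0.2,-0.5,4,0],[1,-0.2,-0.5,5.5,0],[1,-0.2,-0.5,6.5,0],[1,-0.2,-0.5,6.5,0]]
  ]
}}

```text
t: 50.65
tool_pos: [0.4786, 0.3859, 0.037]
tool_rot: [0.264, -3.129, 0.001]
contact_force: [0.7, 0.4, -1.3]
opening: 0.0224
grip_force: 49.1
```

Request:
{"name": "servo_tool", "arguments": {
  "increments": [
    [[1,0,0,0.2,0],[1,0,0,0.4,0],[1,0,0,0.5,0],[1,0,0,0.5,0]]
  ]
}}

```text
t: 51.05
tool_pos: [0.4792, 0.3864, 0.033]
tool_rot: [-0.264, 3.13, 0.0]
contact_force: [0.7, -0.2, -0.6]
opening: 0.0218
grip_force: 49.1
```

Request:
{"name": "servo_tool", "arguments": {
  "increments": [
    [[1,0,0,0.1,0],[1,0,0,0.2,0],[1,0,0,0.25,0],[1,0,0,0.25,0]]
  ]
}}

```text
t: 51.45
tool_pos: [0.4792, 0.3864, 0.0306]
tool_rot: [-0.264, 3.13, 0.0]
contact_force: [-0.8, -1.1, 3.6]
opening: 0.0217
grip_force: 49.5
```

Request:
{"name": "servo_tool", "arguments": {
  "increments": [
    [[2.6,0,0,0,0],[3.2,0,0,0,0],[3.8,0,0,0,0],[3.8,0,0,-0.5,0],[3.8,0,0,-2,0]]
  ]
}}

```text
t: 51.95
tool_pos: [0.4778, 0.3855, 0.049]
tool_rot: [0.264, -3.127, 0.003]
contact_force: [0.4, -1.0, -0.4]
opening: 0.0381
grip_force: 0.0
```

Request:
{"name": "servo_tool", "arguments": {
  "increments": [
    [[4,0,0,-5,0],[4,0,0,-10,0],[4,0,0,-14,0],[4,-4,2,-16,0],[4,-8,4,-18,0]]
  ]
}}

```text
t: 52.45
tool_pos: [0.5519, 0.4398, 0.2349]
tool_rot: [-0.264, 3.126, 0.003]
contact_force: [0.6, -0.3, 0.3]
opening: 0.0403
grip_force: 0.0
```

Request:
{"name": "servo_tool", "arguments": {
  "increments": [
    [[4,0,0,0,0],[4,0,0,0,0],[4,0,0,0,0]]
  ]
}}

```text
t: 52.75
tool_pos: [0.5503, 0.4386, 0.2298]
tool_rot: [0.264, -3.129, 0.001]
contact_force: [-0.2, -0.4, -0.3]
opening: 0.0399
grip_force: 0.0
```

Run:
```python
from h import *
o=ctrl.get_obs();p=np.array(o["tool_pos"]);print(o["t"],p,yaw(),o["contact_force"])
w=grab("wrist");save(w,"w18.png");t=grab("top");s=grab("side");save(t,"t18.png");save(s,"s18.png")
for P in([.464,.306,.02],[.478,.386,.02]):
    print(proj(w,P)[0])
    for d,h in((w,45),(s,14)):
        try:
            c=blob(d,P,h,vmin=130);print(rect(d,c,.02))
        except Exception as e: print("none")
```

```text
52.75 [0.55029602 0.43857809 0.22977557] -170.34883026079163 [-0.24246323 -0.35455422 -0.2917631 ]
[183.94661273  94.77441546]
(array([0.4677, 0.3093]), array([25.7, 42.1]), np.float32(9.2))
(array([0.4663, 0.3085]), array([21.6, 43.5]), np.float32(10.5))
[273.03670134 126.80521954]
(array([0.4802, 0.3872]), array([25.4, 26. ]), np.float32(54.5))
(array([0.4806, 0.3885]), array([21.3, 24.6]), np.float32(169.5))
```

Run:
```python
from h import *
for n in("top","side"):
    d=grab(n)
    for P in([.541,.175,.307],[.597,-.1615,.066]):
        u=proj(d,P)[0].round().astype(int);print(n,u,d["img"][u[1]-1:u[1]+2,u[0]-1:u[0]+2].mean((0,1)).round())
```

```text
top [206 225] [32. 32. 35.]
top [347 221] [34. 34. 37.]
side [305 159] [39. 33. 30.]
side [347 304] [49. 43. 42.]
```

Ball up, knob at the outer position in both views; handing in.

```bash
python3 -c "
from h import *
print(ctrl.finish_job())"
```

```text
the job is handed in; nothing more can be done
None
```

I pressed the two blanks on the bench (oblong and small disc; I saw no others) in their nests, laid both flat in the tray with the plate swung out and the lever up, and handed the job in at about 53 s; no verdict came back.

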